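# Lay two lab bottles in a slanted gravity rack whose guides are set to their sizes

## Robot

A 7-joint arm with a two-finger parallel gripper is mounted at the origin on the work surface. World frame = base frame: x ahead of the robot, y to its left, z up, the work surface at z = 0. Lengths are in m, angles in rad, forces in N, time in s.
With the tool pointing down it reaches from about 0.35 to 0.775 m from the base axis. Payload 3.1 kg.
Tool frame: the origin (TCP) lies midway between the tips of the shut fingers; the grasp point (between the pads) lies 19 mm behind it; z points along the fingers, y is the direction in which the jaws open and shut (so a half turn about z gives the same grasp; the last joint's range is limited). The gripper opens to 85 mm and grips with 20 to 120 N. Pads are 22 mm wide; open, the fingers measure 114 mm over their backs; the gripper's body (76 mm by 85 mm) begins 54 mm behind the grasp point. The pads swing forward as they close: fully open they stand 13 mm farther back than shut.
Start: joints at [-1.158, 0.311, 0.014, 1.512, -0.004, 1.319, -0.027], TCP at [0.242, 0.494, 0.205] pointing down, gripper open.
Joint ranges: [-2.7, 2.7], [-0.3, 1.91], [-1.27, 1.3], [0.12, 2.57], [-1.44, 4.58], [0.2, 2.03], [-3.05, 3.05]. Speed limits (rad/s): [2.79, 2.79, 3.14, 3.14, 3.14, 3.14, 3.14].

## Interface

Orientations are given as a 3x3 rotation matrix whose columns are the frame's x, y, z axes.
In Python, from plant import env, cams gives the robot as it stands. The module is installed in compiled form; this text tells all that it offers.
- The arm moves only by the tool apply_moves, never from a script. Its argument "rows" is a list of rows, each an object of numbers: "wx", "wy", "wz": the turn, a rotation vector about the world's x, y, z in degrees; "tx", "ty", "tz": the shift along the world's x, y, z in cm; "claw": the closure, from 0 (fully open) to 1 (shut). A call has 1 to 5 rows; each row shifts and turns the commanded pose from where the row before left it; what a row does not reach is not made up. A row lasts 1/12 s, in which the tool goes at most 41.7 mm and 7.16 degrees, less where a joint would pass 70% of its speed; a pose out of reach is approached as far as the arm can. A call is refused whole if a number of a shift passes 4.17 or a number of a turn 7.16, either way. A call with a gripper value outside its range is refused whole. The fingers move at their own pace and stop on an object; "newtons" is the grip in N (left out, the last holds). Time passes only in rows, so rows that do not move let the fingers close. It gives the time, the measured TCP pose, the force and the opening at its end, in the units of the state.
- env.get_obs(): the state, without advancing time (a new reading comes with each control period).
- cams.grab_frame(name): name is "scene" or "side" or "wrist"; returns a dict with "pixels" (384x512x3 uint8, red, green, blue), "intrinsics" (3x3 intrinsics, pixels), "cam_to_world" (4x4, takes a point from camera to world coordinates). Camera axes: x right, y down, z forward; pixel columns grow to the right and rows downward; lengths in m; the calibration is good to about 2 mm. A picture is of the moment at which its call begins. There is no depth.
- env.sign_off(): hands the job in, once; it reports no verdict.
The state is a dict: "clock": time; "joints": joint angles; "qd": joint speeds; "tau": joint torques, N m; "position": TCP position; "ee_rot": TCP orientation; "wrist_force": force on the tool from outside, world axes, zero at the start; "ft_torque": the same for the moment, N m; "finger_gap": opening from 0.0 (shut) to 1.0 (fully open).
Only numpy, scipy, OpenCV 4.12 (cv2) and the standard library are available. Lean on these libraries where they do the work, as an engineer would, in place of code of your own. Each camera call takes 0.05 s, during which the arm holds its last target.

## Task

Put the two square bottles away in the two-lane slanted rack. The guides of one lane are set to the big bottle and those of the other to the small one: find out by eye or by trying which lane takes the big one, and give the small one the other. Lay each bottle gently on its side on the open upper part of the deck, base down the slope, let go there and let it slide down by itself until its base rests on the stop; leave the beaker, the tube rack and the carton where they are.

Things in the scene. Friction and masses are not known exactly. Their poses are not given: they have to be found in the camera images.
- big_bottle: square white plastic bottle with a round blue screw cap, standing on the bench. Body 60 x 60 mm, straight-sided up to 108 mm; cap 42 mm across, its top at 134 mm. Mass 0.2 to 0.4 kg, centre of mass 61 mm up. Origin: centre of its base; +z towards the cap; x and y square to its flat sides
- small_bottle: the same kind of bottle, smaller, standing on the bench. Body 50 x 50 mm, straight-sided up to 84 mm; cap 34 mm across, its top at 108 mm. Mass 0.11 to 0.23 kg, centre of mass 48 mm up. Origin: centre of its base; +z towards the cap; x and y square to its flat sides
- rack: two-lane slanted bottle rack, steel deck on an aluminium frame, fixed. Origin: underside centre; +x level from the high open end (near the robot) to the low stop end. Deck slippery, 35 deg, 280 mm long, 250 wide, 200 mm above the bench at the top, 40 at the stop; stop plate 45 tall; lanes 130 mm apart. Guides 66 mm apart in one lane, 56 in the other; which is which varies and is not reported
- left_lane: left lane of the rack (its +y side). Origin: on the deck, at mid-lane, at the stop; +x down the slope, +z square to the deck. Side guides 28 mm tall from the stop to x=-178 mm, then flaring as a funnel (15 mm wider) to x=-203. From there to the top edge x=-280 the deck is open: only there have fingers room. A bottle lying home has x=0, y=0, z=half its width, its own +z along -x
- right_lane: right lane of the rack (its -y side). Origin: on the deck, at mid-lane, at the stop; +x down the slope, +z square to the deck. Side guides 28 mm tall from the stop to x=-178 mm, then flaring as a funnel (15 mm wider) to x=-203. From there to the top edge x=-280 the deck is open: only there have fingers room. A bottle lying home has x=0, y=0, z=half its width, its own +z along -x
- beaker: bystander: open glass beaker, 72 mm across, 90 mm tall; origin at the centre of its underside
- tube_rack: bystander: grey tube rack with capped tubes, 75 x 150 mm, 104 mm tall, long side along its y; origin at the centre of its underside
- carton: bystander: cardboard carton 120 x 100 mm, 85 mm tall; origin at the centre of its underside
Not all that is in view belongs to the job. Leave any pink look-alike of the big_bottle alone.

How it is judged:
By the outcome, as a careful person would: the job done as asked, in the order asked, and still so for the second after the job is handed in, with the robot touching nothing.
It also fails if it takes over 72 s, if anything falls off the work surface, if the arm or the gripper's body presses on something with over 40 N, if the wrist force passes 120 N, or if a joint passes its speed limit or range.

## Working session

There is one attempt and no reset: what is moved stays moved. The work goes in short steps, Python scripts to look and compute and a tool call to move; the robot and the scene stay as the last step left them, time stands still between calls to the robot, and variables do not carry over. Pictures are saved under pics/ and viewed, and the job is handed in when it is done.

Besides the shell and the picture viewer there is one more tool, called after "Emit:" as name([rows], argument=value, ...), one row to a line, values as JSON. apply_moves: Moves the arm, as the interface text tells. Its arguments: {"type":"object","properties":{"rows":{"type":"array"},"newtons":{"type":"number"}},"required":["rows"]}

```bash
ls; mkdir -p pics
python3 - <<'E'
from plant import env,cams
import cv2,numpy as np
for n in ["scene","side","wrist"]:
    f=cams.grab_frame(n)
    cv2.imwrite(f"pics/{n}0.png",cv2.cvtColor(f["pixels"],cv2.COLOR_RGB2BGR))
    print(n,f["intrinsics"].tolist(),np.round(f["cam_to_world"],3).tolist())
o=env.get_obs();print({k:np.round(v,3).tolist() for k,v in o.items()})
E
```

```text
pics
scene [[429.09903963223695, 0.0, 259.054413008753], [0.0, 429.09903963223695, 192.15576403009877], [0.0, 0.0, 1.0]] [[-0.88, 0.341, -0.331, 1.071], [0.475, 0.652, -0.591, 0.893], [0.014, -0.677, -0.736, 1.213], [0.0, 0.0, 0.0, 1.0]]
side [[444.1605693013182, 0.0, 259.14154091501666], [0.0, 444.1605693013182, 189.74801783176932], [0.0, 0.0, 1.0]] [[0.74, -0.418, 0.527, -0.272], [-0.672, -0.431, 0.602, -0.987], [-0.024, -0.8, -0.6, 1.014], [0.0, 0.0, 0.0, 1.0]]
wrist [[303.6226737553291, 0.0, 260.6256824063705], [0.0, 303.6226737553291, 191.37453172099052], [0.0, 0.0, 1.0]] [[0.439, 0.864, 0.247, 0.179], [0.899, -0.421, -0.122, 0.524], [-0.002, 0.275, -0.961, 0.373], [0.0, 0.0, 0.0, 1.0]]
{'clock': 0.15, 'joints': [-1.158, 0.312, 0.014, 1.513, -0.004, 1.319, -0.027], 'qd': [0.001, -0.002, -0.0, -0.004, 0.0, -0.002, -0.002], 'tau': [0.0, -38.027, 0.146, -23.085, 0.012, 0.01, 0.0], 'position': [0.241, 0.494, 0.204], 'ee_rot': [[-0.898, 0.439, -0.001], [0.439, 0.898, -0.002], [-0.0, -0.002, -1.0]], 'wrist_force': [0.674, -0.205, 0.211], 'ft_torque': [0.012, -0.039, 0.011], 'finger_gap': 1.001}
```

View pics/scene0.png

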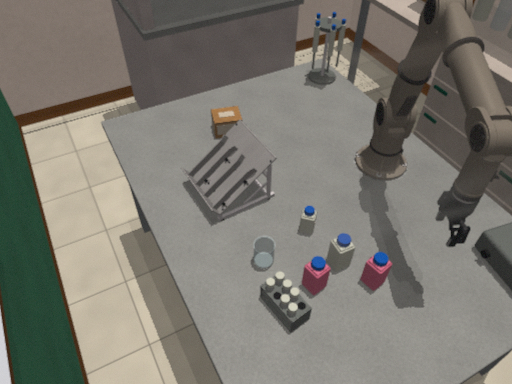

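View pics/side0.png

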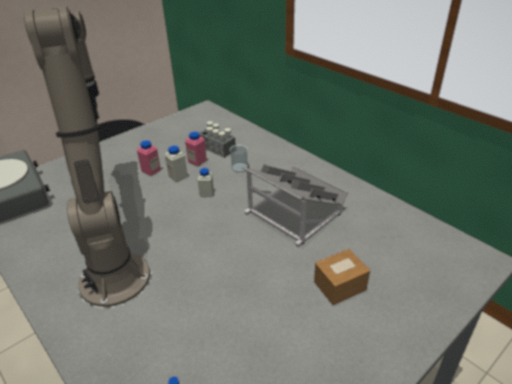

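View pics/wrist0.png

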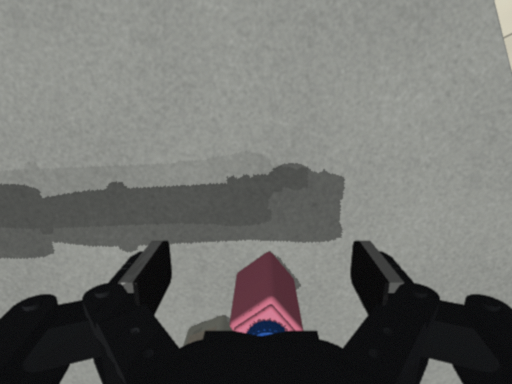

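Run:
```python
import cv2
a=cv2.imread("pics/scene0.png")
cv2.imwrite("pics/c1.png",cv2.resize(a[190:320,240:400],None,fx=5,fy=4.6,interpolation=cv2.INTER_CUBIC)[:600])
cv2.imwrite("pics/c2.png",cv2.resize(a[95:225,170:290],None,fx=4.6,fy=4.6,interpolation=cv2.INTER_CUBIC))
b=cv2.imread("pics/side0.png")
cv2.imwrite("pics/c3.png",cv2.resize(b[110:250,120:360],None,fx=3.3,fy=3.3,interpolation=cv2.INTER_CUBIC))
```

```text
(no output)
```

View pics/c1.png

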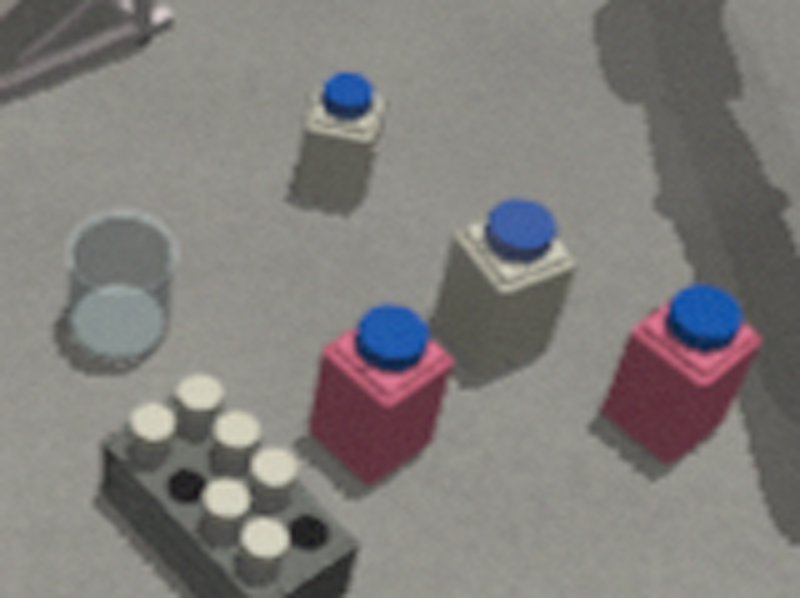

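View pics/c2.png

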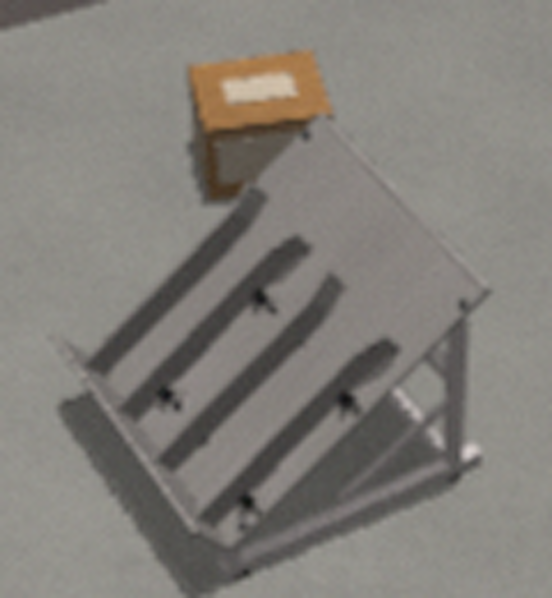

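View pics/c3.png

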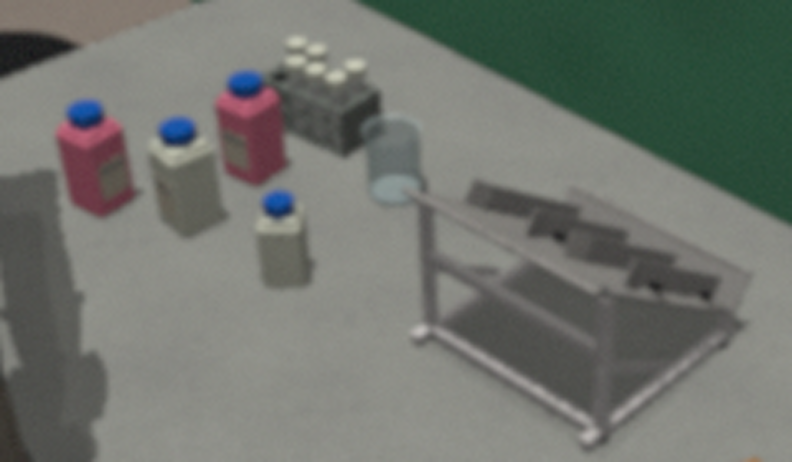

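```bash
cat > h.py <<'E'
import numpy as np,cv2
from plant import env,cams
def grab(n,save=None):
    f=cams.grab_frame(n)
    if save: cv2.imwrite(f"pics/{save}.png",cv2.cvtColor(f["pixels"],cv2.COLOR_RGB2BGR))
    return f
def ray(f,uv):
    d=np.linalg.inv(f["intrinsics"])@[uv[0],uv[1],1]; T=f["cam_to_world"]
    d=T[:3,:3]@d; return T[:3,3],d/np.linalg.norm(d)
def onplane(f,uv,z,n=(0,0,1)):
    n=np.array(n,float); o,d=ray(f,uv); return o+d*((z-n@o)/(n@d))
def tri(fs,uvs):
    A=np.zeros((3,3));b=np.zeros(3);R=[]
    for f,u in zip(fs,uvs):
        o,d=ray(f,u);P=np.eye(3)-np.outer(d,d);A+=P;b+=P@o
    x=np.linalg.solve(A,b)
    return x,[np.linalg.norm((np.eye(3)-np.outer(d,d))@(x-o)) for o,d in [ray(f,u) for f,u in zip(fs,uvs)]]
def proj(f,p):
    T=f["cam_to_world"];q=T[:3,:3].T@(np.asarray(p)-T[:3,3]);k=f["intrinsics"]@q;return k[:2]/k[2]
E
python3 - <<'E'
from h import *
np.set_printoptions(precision=4,suppress=True)
s=grab("scene");d=grab("side")
for f,nm in((s,"scene"),(d,"side")):
    hsv=cv2.cvtColor(f["pixels"],cv2.COLOR_RGB2HSV)
    m=cv2.inRange(hsv,(105,150,60),(130,255,255))
    n,_,st,c=cv2.connectedComponentsWithStats(m)
    for i in range(1,n):
        if st[i,4]>15: print(nm,c[i],st[i],onplane(f,c[i],.130),onplane(f,c[i],.104))
C=lambda x,y:(170+x/4.6,95+y/4.6)
S=lambda x,y:(120+x/3.3,110+y/3.3)
for a,b in(((325,118),(420,187)),((488,292),(603,290))):
    print(tri([s,d],[C(*a),S(*b)]),onplane(s,C(*a),.2),onplane(d,S(*b),.2))
for a in((95,370),(130,415),(172,465),(207,518)): print(onplane(s,C(*a),.04))
E
```

```text
scene [308.9701 209.8955] [305 206   9   9  67] [0.4751 0.169  0.13  ] [0.4608 0.1516 0.104 ]
scene [344.0114 238.5114] [339 234  11  10  88] [0.4417 0.3191 0.13  ] [0.4266 0.3054 0.104 ]
scene [380.396  258.2483] [374 252  14  14 149] [0.3879 0.4308 0.13  ] [0.3716 0.4197 0.104 ]
scene [317.9448 262.8138] [312 257  14  13 145] [0.5642 0.356  0.13  ] [0.552  0.3432 0.104 ]
side [193.9574 134.9149] [190 132   9   7  47] [0.5634 0.352  0.13  ] [0.588  0.3913 0.104 ]
side [145.2653 143.8163] [141 141   9   7  49] [0.3867 0.4294 0.13  ] [0.4061 0.4711 0.104 ]
side [173.2692 149.1731] [169 146   9   7  52] [0.4431 0.3186 0.13  ] [0.4641 0.357  0.104 ]
side [203.9231 171.359 ] [200 169   8   6  39] [0.4377 0.1158 0.13  ] [0.4585 0.1482 0.104 ]
side [173.1887 380.4717] [169 377   9   7  53] [-0.0793 -0.472   0.13  ] [-0.0737 -0.4569  0.104 ]
(array([ 0.4953, -0.1522,  0.2699]), [np.float64(0.06240863495515677), np.float64(0.062408634955156854)]) [ 0.5019 -0.2783  0.2   ] [ 0.5005 -0.0496  0.2   ]
(array([ 0.5021, -0.1775,  0.1223]), [np.float64(0.09109481267335817), np.float64(0.0910948126733582)]) [ 0.4875 -0.034   0.2   ] [ 0.5096 -0.2903  0.2   ]
[ 0.7347 -0.2494  0.04  ]
[ 0.7291 -0.1879  0.04  ]
[ 0.7209 -0.1213  0.04  ]
[ 0.7193 -0.0575  0.04  ]
```

Run:
```python
import cv2
a=cv2.imread("pics/scene0.png")
cv2.imwrite("pics/c4.png",cv2.resize(a[118:213,182:282],None,fx=6.3,fy=6.3,interpolation=cv2.INTER_CUBIC)[:600])
b=cv2.imread("pics/side0.png")
cv2.imwrite("pics/c5.png",cv2.resize(b[160:245,240:350],None,fx=7,fy=7,interpolation=cv2.INTER_CUBIC))
```

```text
(no output)
```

View pics/c4.png

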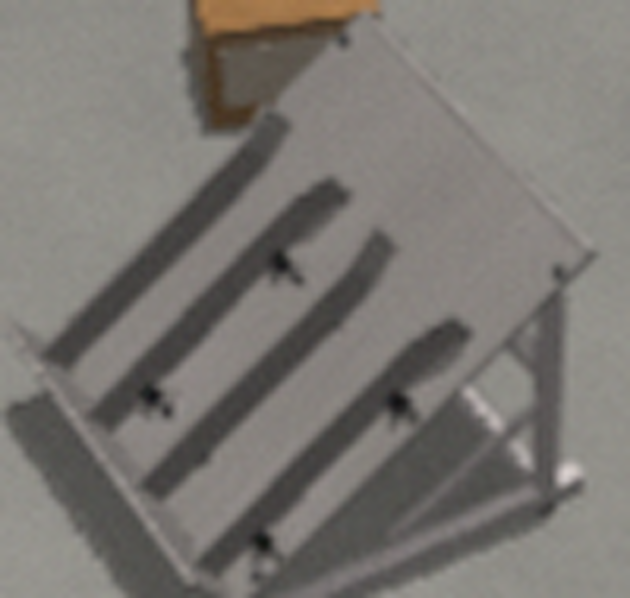

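View pics/c5.png

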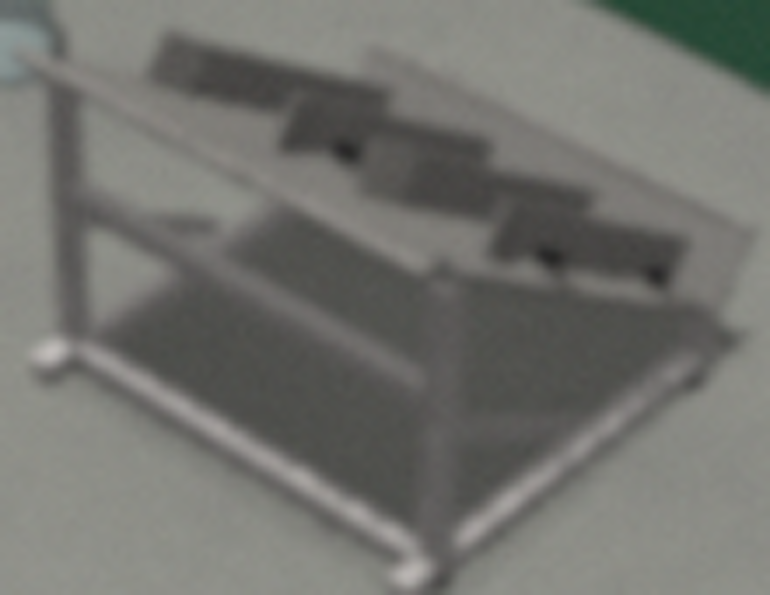

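Run:
```python
from h import *
np.set_printoptions(precision=4,suppress=True)
s=grab("scene");d=grab("side")
C=lambda p:(182+p[0]/6.3,118+p[1]/6.3)
S=lambda p:(240+p[0]/7,160+p[1]/7)
R,L=(368,15),(596,255); Rs,Ls=(437,268),(25,52)
a,ea=tri([s,d],[C(L),S(Ls)]);b,eb=tri([s,d],[C(R),S(Rs)])
print(a,b,ea,eb,np.linalg.norm(a-b))
y=(a-b);y[2]=0;y/=np.linalg.norm(y);x=np.array([y[1],-y[0],0])
top=(a+b)/2;top[2]=.2
c,sn=np.cos(np.radians(35)),np.sin(np.radians(35))
u=x*c-np.array([0,0,sn]);n=x*sn+np.array([0,0,c])
print(x,top,"stop origin",top+.28*u)
for g in([(62,355),(240,170)],[(105,415),(290,230)],[(160,485),(340,305)],[(212,560),(390,385)]):
    for p in g:
        q=onplane(s,C(p),n@top+.014,n)-top
        print(q@u-.28,q@y)
```

```text
[ 0.4877 -0.0388  0.1971] [ 0.5042 -0.2872  0.1979] [np.float64(0.004494851494628289), np.float64(0.0044948514946283324)] [np.float64(0.00531808680658114), np.float64(0.005318086806581203)] 0.24898260758135396
[0.9978 0.0662 0.    ] [ 0.4959 -0.163   0.2   ] stop origin [ 0.7248 -0.1478  0.0394]
-0.007376364525849388 -0.09052838869763447
-0.16322709818749082 -0.09075319807395715
-0.006858756398675947 -0.03236420177402656
-0.16275454435903422 -0.029337465145528742
-0.008603300289412918 0.0351754892012948
-0.15670215916236727 0.03723594940255955
-0.007137188901260749 0.10051276985554974
-0.14911415990006552 0.10322068974358203
```

Run:
```python
from h import *
np.set_printoptions(precision=4,suppress=True)
s=grab("scene")
C=lambda p:(240+p[0]/5,190+p[1]/4.6)
P=[onplane(s,C(p),.108)[:2] for p in((457,232),(508,290),(577,263))]
for i in (0,1): d=P[i+1]-P[i];print(P[i],np.linalg.norm(d),np.degrees(np.arctan2(d[1],d[0])))
print(P)
P=[onplane(s,C(p),.084)[:2] for p in((306,124),(374,138),(385,95))]
for i in (0,1): d=P[i+1]-P[i];print(P[i],np.linalg.norm(d),np.degrees(np.arctan2(d[1],d[0])))
```

```text
[0.4691 0.2949] 0.05471736289338163 90.30847709459898
[0.4688 0.3496] 0.051662762937053484 177.60724733332106
[array([0.4691, 0.2949]), array([0.4688, 0.3496]), array([0.4172, 0.3518])]
[0.4904 0.1525] 0.04700221038846896 135.8416444049383
[0.4567 0.1852] 0.04300125954971273 -133.5560000685711
```

Emit:
apply_moves([
  {"tz": 3,"ty": -1.5,"tx": 0.8,"wz": -6},
  {"tz": 3,"ty": -2,"tx": 0.8,"wz": -6},
  {"tz": 3,"ty": -2,"tx": 0.8,"wz": -6},
  {"tz": 3,"ty": -2,"tx": 0.8,"wz": -6},
  {"tz": 3,"ty": -2,"tx": 0.8,"wz": -6},
])

```text
schema error: expected keys wx, wy, wz, tx, ty, tz, claw
```

Emit:
apply_moves([
  {"tz": 1.5,"ty": -2,"tx": 0.8,"wz": -7},
  {"tz": 1.5,"ty": -2,"tx": 0.8,"wz": -7},
  {"tz": 1.5,"ty": -2,"tx": 0.8,"wz": -7},
  {"tz": 1,"ty": -2,"tx": 0.8,"wz": -7},
  {"tz": 1,"ty": -2,"tx": 0.8,"wz": -7},
])

```text
schema error: expected keys wx, wy, wz, tx, ty, tz, claw
```

Emit:
apply_moves([
  {"ty": -2,"tx": 0.8,"wz": -7},
  {"ty": -2,"tx": 0.8,"wz": -7},
  {"ty": -2,"tx": 0.8,"wz": -7},
  {"ty": -2,"tx": 0.8,"wz": -7},
  {"ty": -2,"tx": 0.8,"wz": -7},
])

```text
schema error: expected keys wx, wy, wz, tx, ty, tz, claw
```

```bash
cat >> h.py <<'E'
import json
def obs():
    o=env.get_obs();open('log.jsonl','a').write(json.dumps({k:np.asarray(v).tolist() for k,v in o.items()})+"\n")
    np.set_printoptions(precision=4,suppress=True)
    print('t',o['clock'],'q',np.asarray(o['joints']));print('p',np.asarray(o['position']),'F',np.asarray(o['wrist_force']),'T',np.asarray(o['ft_torque']),'gap',o['finger_gap']);print(np.asarray(o['ee_rot']));return o
E
python3 - <<'E'
from h import *
obs();grab("wrist","w1")
E
```

```text
t 0.4 q [-1.1577  0.3111  0.014   1.5117 -0.0044  1.3192 -0.0272]
p [0.2415 0.494  0.2048] F [ 0.2672 -0.074   1.1013] T [ 0.0126 -0.0485 -0.0453] gap 1.0002673510648343
[[-0.8984  0.4392 -0.0002]
 [ 0.4392  0.8984 -0.0004]
 [-0.     -0.0004 -1.    ]]
```

View pics/w1.png

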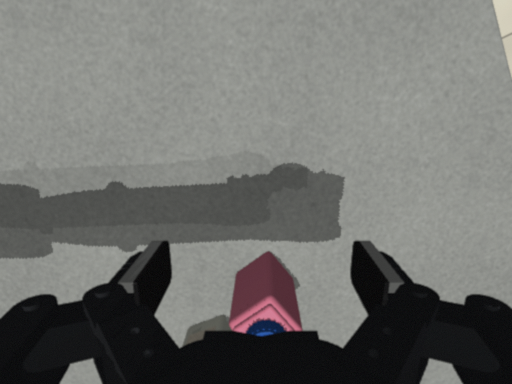

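All keys are needed in each row.

Emit:
apply_moves([
  {"wx": 0,"wy": 0,"wz": -6,"tx": 0.8,"ty": -1.5,"tz": 3,"claw": 0},
  {"wx": 0,"wy": 0,"wz": -6,"tx": 0.8,"ty": -2,"tz": 3,"claw": 0},
  {"wx": 0,"wy": 0,"wz": -6,"tx": 0.8,"ty": -2,"tz": 3,"claw": 0},
  {"wx": 0,"wy": 0,"wz": -6,"tx": 0.8,"ty": -2,"tz": 3,"claw": 0},
  {"wx": 0,"wy": 0,"wz": -6,"tx": 0.8,"ty": -2,"tz": 3,"claw": 0},
])

```text
clock: 0.87
position: [0.2818, 0.398, 0.3566]
ee_rot: [[-0.554, 0.832, 0.0], [0.832, 0.554, 0.0], [0.0, 0.0, -1.0]]
wrist_force: [-0.2, 0.3, -1.3]
finger_gap: 1.003
```

Emit:
apply_moves([
  {"wx": 0,"wy": 0,"wz": -7,"tx": 0.8,"ty": -2,"tz": 1.5,"claw": 0},
  {"wx": 0,"wy": 0,"wz": -7,"tx": 0.8,"ty": -2,"tz": 1.5,"claw": 0},
  {"wx": 0,"wy": 0,"wz": -7,"tx": 0.8,"ty": -2,"tz": 1.5,"claw": 0},
  {"wx": 0,"wy": 0,"wz": -7,"tx": 0.8,"ty": -2,"tz": 1,"claw": 0},
  {"wx": 0,"wy": 0,"wz": -7,"tx": 0.8,"ty": -2,"tz": 1,"claw": 0},
])

```text
clock: 1.28
position: [0.3219, 0.2981, 0.4211]
ee_rot: [[0.024, 1.0, 0.001], [1.0, -0.024, 0.001], [0.001, 0.001, -1.0]]
wrist_force: [0.1, -0.4, 0.8]
finger_gap: 1.003
```

Emit:
apply_moves([
  {"wx": 0,"wy": 0,"wz": -7,"tx": 0.8,"ty": -2,"tz": 0,"claw": 0},
  {"wx": 0,"wy": 0,"wz": -7,"tx": 0.8,"ty": -2,"tz": 0,"claw": 0},
  {"wx": 0,"wy": 0,"wz": -7,"tx": 0.8,"ty": -2,"tz": 0,"claw": 0},
  {"wx": 0,"wy": 0,"wz": -7,"tx": 0.8,"ty": -2,"tz": 0,"claw": 0},
  {"wx": 0,"wy": 0,"wz": -7,"tx": 0.8,"ty": -2,"tz": 0,"claw": 0},
])

```text
clock: 1.7
position: [0.3618, 0.198, 0.4202]
ee_rot: [[0.593, 0.805, 0.0], [0.805, -0.593, 0.001], [0.001, -0.0, -1.0]]
wrist_force: [0.9, 0.4, 0.0]
finger_gap: 0.997
```

Run:
```python
from h import *
obs();grab("wrist","w2")
```

```text
t 1.7 q [-0.9105 -0.0044  0.3689  1.3614  0.0013  1.7837 -1.1765]
p [0.3618 0.198  0.4202] F [0.9271 0.4355 0.0051] T [ 0.0084 -0.0161 -0.0589] gap 0.9971832497754651
[[ 0.5933  0.805   0.0004]
 [ 0.805  -0.5933  0.0005]
 [ 0.0007 -0.     -1.    ]]
```

View pics/w2.png

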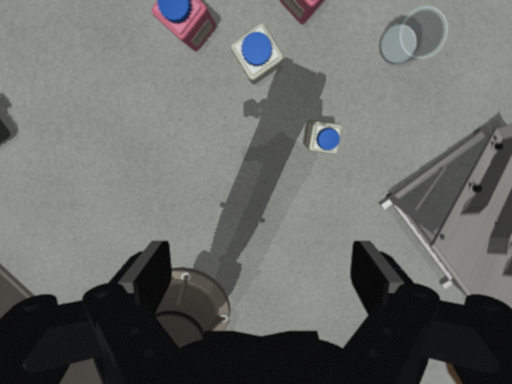

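Run:
```python
from h import *
np.set_printoptions(precision=4,suppress=True)
f=grab("wrist")
hsv=cv2.cvtColor(f["pixels"],cv2.COLOR_RGB2HSV)
m=cv2.inRange(hsv,(105,150,60),(130,255,255))
n,_,st,c=cv2.connectedComponentsWithStats(m)
for i in range(1,n):
    if st[i,4]>50: print(c[i],st[i],'big',onplane(f,c[i],.134),'small',onplane(f,c[i],.108))
a=cv2.cvtColor(f["pixels"],cv2.COLOR_RGB2BGR)[10:170,220:360]
cv2.imwrite("pics/c6.png",cv2.resize(a,None,fx=4,fy=3.7,interpolation=cv2.INTER_CUBIC))
```

```text
[167.117    8.4717] [151   0  32  21 530] big [0.3822 0.4207 0.134 ] small [0.3808 0.4306 0.108 ]
[249.788   45.7554] [236  30  29  33 736] big [0.4422 0.3185 0.134 ] small [0.4442 0.3225 0.108 ]
[323.2765 135.0559] [313 125  21  21 340] big [0.455  0.1569 0.134 ] small [0.4578 0.1517 0.108 ]
```

View pics/c6.png

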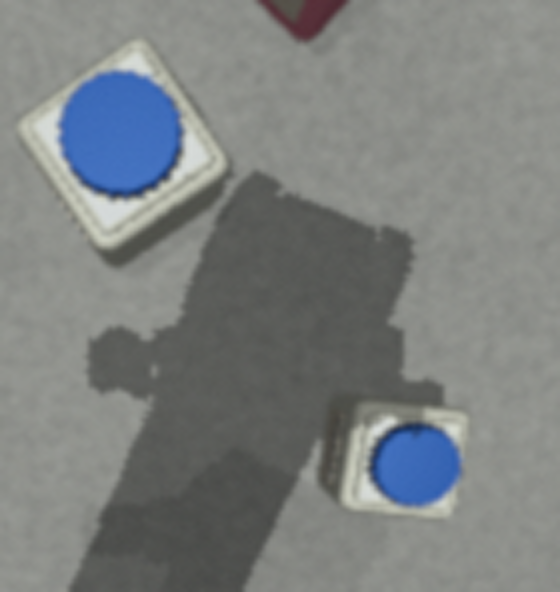

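Emit:
apply_moves([
  {"wx": 0,"wy": 0,"wz": -7,"tx": 2,"ty": -3.4,"tz": 1,"claw": 0},
  {"wx": 0,"wy": 0,"wz": -7,"tx": 2,"ty": -3.4,"tz": 1,"claw": 0},
  {"wx": 0,"wy": 0,"wz": -7,"tx": 2,"ty": -3.4,"tz": 1,"claw": 0},
  {"wx": 0,"wy": 0,"wz": -7,"tx": 2,"ty": -3.4,"tz": 1,"claw": 0},
  {"wx": 0,"wy": 0,"wz": -7,"tx": 2,"ty": -3.4,"tz": 1,"claw": 0},
])

```text
clock: 2.22
position: [0.4621, 0.0287, 0.4709]
ee_rot: [[0.946, 0.323, 0.001], [0.323, -0.946, 0.001], [0.001, -0.001, -1.0]]
wrist_force: [1.1, -0.2, 0.5]
finger_gap: 0.999
```

Emit:
apply_moves([
  {"wx": 0,"wy": 0,"wz": -7,"tx": 0,"ty": -4,"tz": 0,"claw": 0},
  {"wx": 0,"wy": 0,"wz": -7,"tx": 0,"ty": -4,"tz": 0,"claw": 0},
  {"wx": 0,"wy": 0,"wz": 0,"tx": 0,"ty": -4,"tz": 0,"claw": 0},
  {"wx": 0,"wy": 0,"wz": 0,"tx": 0,"ty": -4,"tz": 0,"claw": 0},
  {"wx": 0,"wy": 0,"wz": 0,"tx": 0,"ty": -1,"tz": 0,"claw": 0},
])

```text
clock: 2.63
position: [0.4598, -0.1477, 0.47]
ee_rot: [[0.997, 0.077, -0.0], [0.077, -0.997, -0.004], [-0.001, 0.004, -1.0]]
wrist_force: [-0.0, 0.0, 0.7]
finger_gap: 0.997
```

Run:
```python
from h import *
obs();grab("wrist","w3")
```

```text
t 2.6333 q [-0.3047  0.2272  0.8099  1.0399 -0.1716  1.9372 -1.0642]
p [ 0.4598 -0.1477  0.47  ] F [-0.0007  0.0474  0.6802] T [-0.0375  0.0701  0.0296] gap 0.9971876321616376
[[ 0.9971  0.0765 -0.0005]
 [ 0.0765 -0.9971 -0.004 ]
 [-0.0008  0.0039 -1.    ]]
```

View pics/w3.png

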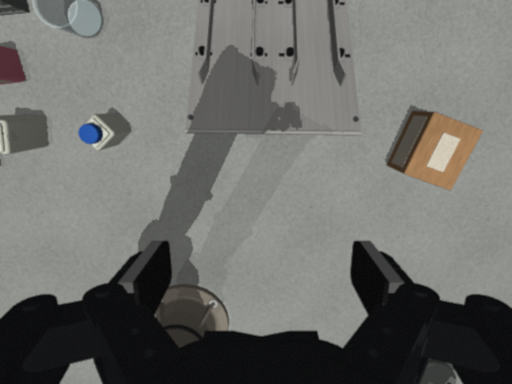

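Run:
```python
from h import *
f=grab("wrist")
a=cv2.cvtColor(f["pixels"],cv2.COLOR_RGB2BGR)[0:145,175:375]
cv2.imwrite("pics/c7.png",cv2.resize(a,None,fx=4,fy=4,interpolation=cv2.INTER_CUBIC))
```

```text
(no output)
```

View pics/c7.png

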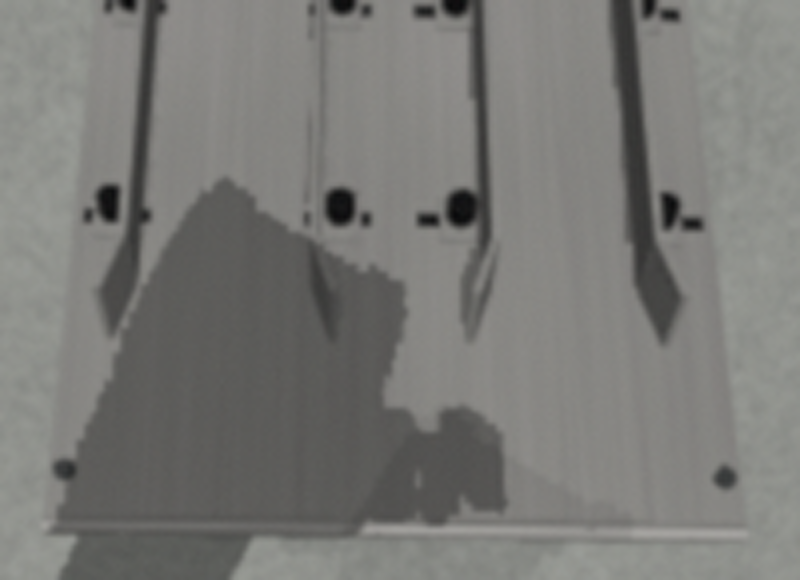

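Run:
```python
from h import *
np.set_printoptions(precision=4,suppress=True)
f=grab("wrist")
C=lambda p:(175+p[0]/4,p[1]/4)
L=onplane(f,C((46,528)),.2);R=onplane(f,C((748,534)),.2)
y=(L-R);print(L,R,np.linalg.norm(y));y/=np.linalg.norm(y);x=np.array([y[1],-y[0],0]);top=(L+R)/2
print('yaw',np.degrees(np.arctan2(x[1],x[0])),top)
c,sn=np.cos(np.radians(35)),np.sin(np.radians(35))
u=x*c-np.array([0,0,sn]);n=x*sn+np.array([0,0,c])
for p in((112,338),(140,250),(147,100),(333,340),(318,250),(318,100),(470,340),(490,245),(487,100),(663,343),(634,260),(626,100)):
    q=onplane(f,C(p),n@top,n)-top
    print(p,q@u-.28,q@y)
```

```text
[ 0.4845 -0.0359  0.2   ] [ 0.5029 -0.2853  0.2   ] 0.2500722060073361
yaw 4.210022633305822 [ 0.4937 -0.1606  0.2   ]
(112, 338) -0.19840978428758954 0.10715432386722368
(140, 250) -0.1571273445250056 0.09910204766402196
(147, 100) -0.08108552179779938 0.10088592205200472
(333, 340) -0.1984218987517514 0.02364974670962997
(318, 250) -0.15634619739356787 0.029884090300426745
(318, 100) -0.08022688261222294 0.03090501455009019
(470, 340) -0.19786535785451814 -0.0281674389335021
(490, 245) -0.15317178729900424 -0.03719771525491927
(487, 100) -0.0793767566267804 -0.03838204915674628
(663, 343) -0.1984461834458979 -0.10117512692867522
(634, 260) -0.1597740618543775 -0.09295928697804516
(626, 100) -0.07867639819404895 -0.09546274093329428
```

Emit:
apply_moves([
  {"wx": 0.5,"wy": -6.86,"wz": 0,"tx": 0.2,"ty": 0.5,"tz": -1,"claw": 0},
  {"wx": 0.5,"wy": -6.86,"wz": 0,"tx": 0.2,"ty": 0.5,"tz": -1,"claw": 0},
  {"wx": 0.5,"wy": -6.86,"wz": 0,"tx": 0.2,"ty": 0.5,"tz": -1,"claw": 0},
  {"wx": 0.5,"wy": -6.86,"wz": 0,"tx": 0.2,"ty": 0.5,"tz": -1,"claw": 0},
  {"wx": 0.5,"wy": -6.86,"wz": 0,"tx": 0.2,"ty": 0.5,"tz": -1,"claw": 0},
])

```text
clock: 3.2
position: [0.4656, -0.1084, 0.4184]
ee_rot: [[0.875, 0.107, 0.472], [0.094, -0.994, 0.051], [0.475, -0.0, -0.88]]
wrist_force: [-2.4, 2.6, -2.3]
finger_gap: 1.002
```

Emit:
apply_moves([
  {"wx": 0.5,"wy": -6.86,"wz": 0,"tx": 0.2,"ty": 0.5,"tz": -2,"claw": 0},
  {"wx": 0.5,"wy": -6.86,"wz": 0,"tx": 0.2,"ty": 0.5,"tz": -2,"claw": 0},
  {"wx": 0.5,"wy": -6.86,"wz": 0,"tx": 0.2,"ty": 0.5,"tz": -2,"claw": 0},
  {"wx": 0,"wy": 0,"wz": 0,"tx": 0.2,"ty": 0.5,"tz": -2,"claw": 0},
  {"wx": 0,"wy": 0,"wz": 0,"tx": 0.2,"ty": 0.5,"tz": -2,"claw": 0},
])

```text
clock: 3.62
position: [0.4719, -0.0971, 0.3804]
ee_rot: [[0.82, 0.122, 0.559], [0.095, -0.992, 0.077], [0.564, -0.01, -0.826]]
wrist_force: [0.3, -0.0, -0.4]
finger_gap: 1.003
```

Run:
```python
from h import *
obs();grab("side","s4")
```

```text
t 3.6167 q [ 0.2695 -0.2955  0.0954  1.862  -0.287   1.0552 -1.0076]
p [ 0.4719 -0.0971  0.3804] F [ 0.2537 -0.0013 -0.4004] T [-0.0587  0.5504 -0.0133] gap 1.003399536104356
[[ 0.8204  0.1219  0.5587]
 [ 0.095  -0.9925  0.077 ]
 [ 0.5639 -0.0101 -0.8258]]
```

View pics/s4.png

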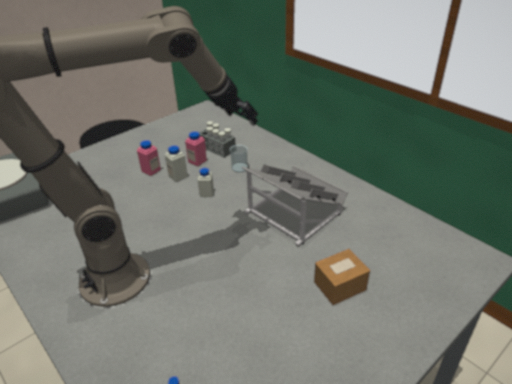

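```bash
cat > fk.py <<'E'
import numpy as np,json
from scipy.optimize import least_squares
from scipy.spatial.transform import Rotation as Ro
def fk(q,p):
    h,L1,e,L2,e2,L3=p[:6]; s1=p[6] if len(p)>6 else -1
    Rz=lambda a:Ro.from_euler('z',a).as_matrix();Ry=lambda a:Ro.from_euler('y',a).as_matrix()
    sg=SG
    R=Rz(sg[0]*q[0]);x=np.array([0,0,h])
    R=R@Ry(q[1]);x=x+R@[0,0,L1/1.0]
    R=R@Rz(sg[1]*q[2]);x=x+R@[e,0,0]
    R=R@Ry(q[3]);x=x+R@[-e,0,L2]
    R=R@Rz(sg[2]*q[4]);R=R@Ry(q[5]);x=x+R@[e2,0,0]
    R=R@Rz(sg[3]*q[6]);x=x+R@[0,0,L3]
    return x,R
SG=(-1,-1,-1,-1)
D=None
def data():
    return [json.loads(l) for l in open('log.jsonl')]
def res(p,D):
    r=[]
    for o in D: r+=list(fk(o['joints'],p)[0]-o['position'])
    return np.array(r)
def fit():
    return least_squares(res,[.34,.42,0,.4,0,.3],args=(data(),))
E
python3 - <<'E'
import fk,itertools,numpy as np
np.set_printoptions(precision=4,suppress=True)
D=fk.data();print(len(D))
out=[]
for s in itertools.product((1,-1),repeat=4):
    fk.SG=s
    er=0;A=[]
    for o in D:
        R=fk.fk(o['joints'],[.3,.4,0,.4,0,.2])[1];A.append(R.T@np.array(o['ee_rot']))
    er=max(np.abs(a-A[0]).max() for a in A)
    r=fk.fit();out.append((er,r.cost,s,r.x,A[0]))
for o in sorted(out,key=lambda o:o[0])[:3]: print(*o)
E
```

```text
4
6.661338147750939e-16 0.00034023941864575683 (-1, -1, -1, -1) [ 0.2466  0.4279 -0.0012  0.417  -0.0149  0.3426] [[-0. -1. -0.]
 [ 1. -0. -0.]
 [ 0. -0.  1.]]
0.43588830638615766 0.005325351125157755 (-1, -1, 1, -1) [ 0.0896  0.0199  0.1285  0.3828 -0.0076 -0.1154] [[-0.0022 -1.      0.0002]
 [ 1.     -0.0022  0.0086]
 [-0.0086  0.0002  1.    ]]
0.9660095659774461 0.1284393050569227 (-1, 1, 1, -1) [-0.3287  0.4393  0.6158  0.2992  0.5549  0.2685] [[-0.0288 -0.9996  0.    ]
 [ 0.9996 -0.0288  0.    ]
 [-0.      0.      1.    ]]
```

```bash
cat >> fk.py <<'E'
def fk(q,p):
    h,L1,y1,L2,y2,L3=p[:6]; sg=SG
    Rz=lambda a:Ro.from_euler('z',a).as_matrix();Ry=lambda a:Ro.from_euler('y',a).as_matrix()
    R=Rz(-q[0]);x=np.array([0,0,h])
    R=R@Ry(q[1]);x=x+R@[0,y1,L1]
    R=R@Rz(-q[2])@Ry(q[3]);x=x+R@[0,y2,L2]
    R=R@Rz(-q[4])@Ry(q[5])@Rz(-q[6]);x=x+R@[0,0,L3]
    return x,R@np.array([[0,-1,0],[1,0,0],[0,0,1.]])
E
python3 - <<'E'
import fk,numpy as np
np.set_printoptions(precision=4,suppress=True)
r=fk.fit();print(r.cost,r.x,r.fun)
E
```

```text
3.484615065071282e-09 [ 0.2493  0.4736 -0.015   0.4179 -0.002   0.3911] [-0.     -0.     -0.      0.      0.     -0.     -0.      0.      0.
 -0.     -0.      0.0001]
```

```bash
cat > ik.py <<'E'
import fk,numpy as np
from scipy.optimize import least_squares
from scipy.spatial.transform import Rotation as Ro
P=fk.fit().x
lo=np.array([-2.7,-.3,-1.27,.12,-1.44,.2,-3.05]);hi=np.array([2.7,1.91,1.3,2.57,4.58,2.03,3.05])
m=np.array([.05,.03,.05,.05,.05,.05,.05])
def ik(p,R,q0s,m=m):
    best=None
    def f(q):
        x,r=fk.fk(q,P);return np.r_[(x-p)*10,Ro.from_matrix(R.T@r).as_rotvec()]
    for q0 in q0s:
        r=least_squares(f,np.clip(q0,lo+m+.001,hi-m-.001),bounds=(lo+m,hi-m))
        if best is None or r.cost<best.cost: best=r
        if best.cost<1e-8: break
    return best.x,np.sqrt(2*best.cost)
Q0=[[.2,-.1,.1,1.86,-.28,1.05,-1.0],[-.3,.2,.8,1.0,-.17,1.9,-1.06],[-.9,0,.37,1.36,0,1.78,-1.2],[.3,.3,-.8,1.5,.5,1.5,-1],[-1.2,.3,0,1.5,0,1.3,0],[-.8,.3,.3,1.5,0,1.3,-2.2]]
def toolR(yaw,f):  # tool x at heading yaw; pitched forward f deg about heading
    y=np.radians(yaw);ax=np.array([-np.sin(y),np.cos(y),0])
    R0=np.array([[np.cos(y),np.sin(y),0],[np.sin(y),-np.cos(y),0],[0,0,-1.]])
    return Ro.from_rotvec(-np.radians(f)*ax).as_matrix()@R0
x=np.array([.9974,.0715,0]);y=np.array([-.0715,.9974,0])
c,s=np.cos(np.radians(35)),np.sin(np.radians(35))
u=x*c-np.array([0,0,s]);n=x*s+np.array([0,0,c]);top=np.array([.4945,-.1615,.2])
def deck(sx,ly,hz): return top+u*(.28+sx)+y*ly+n*hz
E
cat > t.py <<'E'
from ik import *
np.set_printoptions(precision=3,suppress=True)
# grasp pt on bottle axis; TCP = grasp + .019*toolz
for f in (10,20,25,30,35,40,45):
    R=toolR(4.1,f)
    for ly,w,hg,nm in((.065,.03,.085,'big'),(-.065,.025,.062,'small')):
      for sb in(-.175,-.160):
        p=deck(sb-hg,ly,w)+.019*R[:,2]
        q,e=ik(p,R,Q0);print('final',nm,f,sb,p,q,round(e,4))
for f in (-40,-35,-30,-25,-20,-15):
    for nm,b,yaws in(('big',(.4423,.3187,.085),(0,90,-90,180)),('small',(.459,.150,.062),(45,135,-45))):
        for yw in yaws:
            R=toolR(yw,f);p=np.array(b)+.019*R[:,2]
            q,e=ik(p,R,Q0);print('pick',nm,f,yw,q,round(e,4))
E
python3 t.py
```

```text
final big 10 -0.175 [ 0.527 -0.094  0.194] [-0.089  0.156  0.303  1.757 -0.107  1.069 -1.249] 0.0001
final big 10 -0.16 [ 0.539 -0.093  0.186] [-0.452  0.22   0.741  1.755 -0.235  1.068 -1.137] 0.0
final small 10 -0.175 [ 0.552 -0.223  0.177] [ 0.305  0.3    0.131  1.613 -0.138  1.08  -1.016] 0.0
final small 10 -0.16 [ 0.564 -0.222  0.169] [ 0.282  0.328  0.15   1.598 -0.149  1.069 -1.017] 0.0
final big 20 -0.175 [ 0.53  -0.094  0.195] [-0.967  0.06   1.25   1.943 -0.229  0.86  -1.104] 0.0
final big 20 -0.16 [ 0.542 -0.093  0.187] [-0.526  0.083  0.786  1.924 -0.225  0.837 -1.127] 0.0
final small 20 -0.175 [ 0.555 -0.222  0.178] [ 0.178  0.21   0.341  1.785 -0.333  0.887 -0.821] 0.0
final small 20 -0.16 [ 0.567 -0.221  0.169] [ 0.367  0.235  0.105  1.764 -0.266  0.858 -0.888] 0.0001
final big 25 -0.175 [ 0.531 -0.094  0.196] [-0.433 -0.024  0.665  2.015 -0.169  0.735 -1.162] 0.0
final big 25 -0.16 [ 0.544 -0.093  0.187] [ 0.151  0.031  0.077  1.987 -0.195  0.713 -1.15 ] 0.0
final small 25 -0.175 [ 0.557 -0.222  0.179] [ 0.413  0.168  0.1    1.857 -0.361  0.778 -0.775] 0.0
final small
[... 4002 characters left out ...]
 0.568 -0.014  1.605  0.127  1.301 -1.284] 0.0
pick small -20 135 [-0.52   0.302 -0.113  2.037  0.529  0.82  -0.21 ] 0.0
pick small -20 -45 [-0.211  0.487  0.095  1.746 -0.348  1.156 -2.297] 0.0
pick big -15 0 [-0.391  0.596 -0.259  1.485 -0.008  1.29  -2.19 ] 0.0
pick big -15 90 [-0.694  0.549 -0.128  1.55   0.26   1.25  -0.917] 0.0
pick big -15 -90 [-1.27   0.521  1.034  1.895 -0.828  1.045 -2.995] 0.0
pick big -15 180 [-0.476  0.327 -0.369  1.92   0.442  0.781  0.458] 0.0
pick small -15 45 [-0.407  0.506 -0.02   1.682  0.108  1.201 -1.264] 0.0
pick small -15 135 [-0.432  0.301 -0.136  2.008  0.41   0.819 -0.055] 0.0
pick small -15 -45 [-0.365  0.447  0.235  1.795 -0.35   1.098 -2.311] 0.0
```

```bash
cat > t.py <<'E'
from ik import *
np.set_printoptions(precision=3,suppress=True)
for f in (-25,-30):
    R=toolR(184.1,f)
    for ly,w,hg,nm in((.065,.03,.085,'big'),(-.065,.025,.062,'small')):
      for dz in (0,.08):
        p=deck(-.175-hg,ly,w)+.019*R[:,2]+[0,0,dz]
        q,e=ik(p,R,[[a,.1,b,1.9,d,.8,g] for a in(-.2,.3) for b in (0,) for d in (0,) for g in(2.,-4)]);print('final',nm,f,dz,p,q,round(e,4))
for f in (25,30):
    for nm,b,yaws in(('big',(.4423,.3187,.085),(90,180,0)),('small',(.459,.150,.062),(45,135,-135))):
        for yw in yaws:
            R=toolR(yw,f);p=np.array(b)+.019*R[:,2]
            q,e=ik(p,R,[[-.6,.3,0,1.8,0,1.,g] for g in(-1,0,1,2)]);print('pick',nm,f,yw,q,round(e,4))
E
python3 t.py
```

```text
final big -25 0 [ 0.531 -0.094  0.196] [ 0.123 -0.003  0.113  1.999 -0.191  0.736  1.993] 0.0
final big -25 0.08 [ 0.531 -0.094  0.276] [ 0.102 -0.061  0.127  1.852 -0.147  0.936  1.934] 0.0
final small -25 0 [ 0.557 -0.222  0.179] [ 0.448  0.169  0.06   1.855 -0.35   0.776  2.357] 0.0
final small -25 0.08 [ 0.557 -0.222  0.259] [ 0.269  0.106  0.256  1.727 -0.323  0.966  2.299] 0.0
final big -30 0 [ 0.533 -0.094  0.197] [ 0.159 -0.045  0.098  2.079 -0.273  0.625  2.083] 0.0
final big -30 0.08 [ 0.533 -0.094  0.277] [ 0.028 -0.117  0.209  1.937 -0.178  0.825  1.973] 0.0
final small -30 0 [ 0.558 -0.222  0.179] [ 0.473  0.138  0.071  1.933 -0.486  0.689  2.503] 0.0
final small -30 0.08 [ 0.558 -0.222  0.259] [ 0.317  0.066  0.234  1.808 -0.409  0.872  2.392] 0.0
pick big 25 90 [-0.371  0.335 -0.019  1.952 -0.586  0.771  0.022] 0.0
pick big 25 180 [-0.289  0.737 -0.383  1.325  0.004  1.479  0.944] 0.0
pick big 25 0 [-1.496  0.313  0.734  2.082  0.212  0.529 -2.558] 0.0
pick small 25 45 [-0.102  0.166 -0.063  2.266 -0.62   0.419 -0.414] 0.0
pick small 25 135 [-0.033  0.539 -0.09   1.695 -0.313  1.206  0.826] 0.0
pick small 25 -135 [-0.381  0.636 -0.114  1.525  0.195  1.409  1.796] 0.0
pick big 30 90 [-0.243  0.345 -0.103  1.986 -0.699  0.755  0.169] 0.0
pick big 30 180 [-0.186  0.84  -0.571  1.24   0.093  1.578  0.869] 0.0
pick big 30 0 [-1.753  0.38   0.994  2.147  0.169  0.426 -2.564] 0.0
pick small 30 45 [ 0.115  0.168 -0.242  2.326 -0.893  0.357 -0.099] 0.0
pick small 30 135 [ 0.156  0.612 -0.309  1.642 -0.244  1.251  0.773] 0.0
pick small 30 -135 [-0.258  0.726 -0.34   1.441  0.327  1.54   1.68 ] 0.0
```

```bash
cat > go.py <<'E'
from ik import *
from h import obs
def plan(p,R,q0=None):
    o=obs();cur=np.array(o['ee_rot']);dp=(np.array(p)-o['position'])*100
    rv=np.degrees(Ro.from_matrix(R@cur.T).as_rotvec())
    print('target',np.array(p),'dp cm',dp,'|dp|/4.1',np.linalg.norm(dp)/4.1,'rotvec',rv,'n',np.linalg.norm(rv)/7.1)
E
cat > t.py <<'E'
from go import *
from h import *
a=[]
E
python3 - <<'E'
from go import *
R=toolR(90,30);g=np.array([.4423,.3187,.092]);t=g+.019*R[:,2]
print(t)
plan(t-.12*R[:,2],R)
E
python3 - <<'E'
# bottle yaw from w2-time crop: intrinsics/pose at that time reconstructed from view w2
import numpy as np
np.set_printoptions(precision=4,suppress=True)
from h import *
import json
L=[json.loads(l) for l in open('log.jsonl')]
f=grab("wrist");o=env.get_obs()
def T(p,R):
    M=np.eye(4);M[:3,:3]=R;M[:3,3]=p;return M
X=np.linalg.inv(T(o['position'],o['ee_rot']))@f['cam_to_world']
w=L[1] if len(L)>1 else None
for w in L:
    if abs(w['clock']-1.7)<.02:
        f['cam_to_world']=T(w['position'],w['ee_rot'])@X
        C=lambda p:(220+p[0]/4,10+p[1]/3.7)
        for z,P in((.108,[(140,38),(17,128),(113,248),(230,162)]),(.084,[(352,402),(468,408),(453,516),(345,512)])):
            Q=np.array([onplane(f,C(p),z)[:2] for p in P]);print(Q.mean(0))
            for i in range(4):
                d=Q[(i+1)%4]-Q[i];print(np.linalg.norm(d),np.degrees(np.arctan2(d[1],d[0])))
E
```

```text
[0.4423     0.3282     0.07554552]
t 3.6667 q [ 0.2675 -0.2939  0.0934  1.8716 -0.2868  1.056  -1.0076]
p [ 0.4693 -0.0938  0.3736] F [-1.2601  2.1582 -4.0269] T [-0.0099  0.8559  0.106 ] gap 0.9969343356297754
[[ 0.8263  0.1263  0.5488]
 [ 0.0969 -0.9919  0.0823]
 [ 0.5548 -0.0148 -0.8319]]
target [0.4423 0.2682 0.1795] dp cm [ -2.6971  36.1988 -19.4168] |dp|/4.1 10.040502305211646 rotvec [-3.646   1.976  82.7391] n 11.668019284703291
[0.4364 0.3234]
0.0544951073926412 178.79551607515586
0.0556410259776832 -88.56187311256936
0.053333427344941696 0.08482547534428692
0.054399576761852066 90.25988615628611
[0.4533 0.1569]
0.04702931445374662 -39.51101540239759
0.04729368424512308 -129.9720788681186
0.044888032350591765 141.3169093978891
0.047973257052824375 52.59792252093858
```

Emit:
apply_moves([
  {"wx": -0.3,"wy": 0.17,"wz": 6.9,"tx": -0.22,"ty": 3.0,"tz": -1,"claw": 0},
  {"wx": -0.3,"wy": 0.17,"wz": 6.9,"tx": -0.22,"ty": 3.0,"tz": -1,"claw": 0},
  {"wx": -0.3,"wy": 0.17,"wz": 6.9,"tx": -0.22,"ty": 3.0,"tz": -1,"claw": 0},
  {"wx": -0.3,"wy": 0.17,"wz": 6.9,"tx": -0.22,"ty": 3.0,"tz": -1,"claw": 0},
  {"wx": -0.3,"wy": 0.17,"wz": 6.9,"tx": -0.22,"ty": 3.0,"tz": -1,"claw": 0},
])

```text
clock: 4.13
position: [0.4608, 0.0549, 0.3325]
ee_rot: [[0.619, 0.669, 0.41], [0.565, -0.743, 0.359], [0.545, 0.009, -0.838]]
wrist_force: [-0.5, 0.2, -0.0]
finger_gap: 0.999
```

Emit:
apply_moves([
  {"wx": -0.3,"wy": 0.17,"wz": 6.9,"tx": -0.22,"ty": 3.0,"tz": -1,"claw": 0},
  {"wx": -0.3,"wy": 0.17,"wz": 6.9,"tx": -0.22,"ty": 3.0,"tz": -1,"claw": 0},
  {"wx": -0.3,"wy": 0.17,"wz": 6.9,"tx": -0.22,"ty": 3.0,"tz": -1,"claw": 0},
  {"wx": -0.3,"wy": 0.17,"wz": 6.9,"tx": -0.22,"ty": 3.0,"tz": -1,"claw": 0},
  {"wx": -0.3,"wy": 0.17,"wz": 6.9,"tx": -0.22,"ty": 3.0,"tz": -1,"claw": 0},
])

```text
clock: 4.55
position: [0.4497, 0.2051, 0.2821]
ee_rot: [[0.194, 0.972, 0.13], [0.833, -0.233, 0.502], [0.519, 0.011, -0.855]]
wrist_force: [0.4, -0.6, 0.1]
finger_gap: 0.999
```

Emit:
apply_moves([
  {"wx": -0.3,"wy": 0.17,"wz": 6.9,"tx": -0.22,"ty": 3.0,"tz": -3,"claw": 0},
  {"wx": -0.3,"wy": 0.17,"wz": 6.9,"tx": -0.22,"ty": 3.0,"tz": -3,"claw": 0},
  {"wx": 0,"wy": 0,"wz": 0,"tx": 0,"ty": 0,"tz": -2,"claw": 0},
  {"wx": 0,"wy": 0,"wz": 0,"tx": 0,"ty": 0,"tz": 0,"claw": 0},
])

```text
clock: 4.88
position: [0.4417, 0.2642, 0.1979]
ee_rot: [[-0.002, 1.0, -0.007], [0.862, 0.006, 0.507], [0.507, -0.005, -0.862]]
wrist_force: [-0.6, -1.1, -0.3]
finger_gap: 0.998
```

Run:
```python
from go import *
from h import *
R=toolR(90,30);g=np.array([.4423,.3187,.092]);t=g+.019*R[:,2]
plan(t-.09*R[:,2],R)
f=grab("wrist","w5")
hsv=cv2.cvtColor(f["pixels"],cv2.COLOR_RGB2HSV)
m=cv2.inRange(hsv,(105,150,60),(130,255,255))
n,_,st,c=cv2.connectedComponentsWithStats(m)
for i in range(1,n):
    if st[i,4]>50: print(c[i],st[i],'big',onplane(f,c[i],.134),'small',onplane(f,c[i],.108))
```

```text
t 4.8833 q [-0.1664  0.1551 -0.021   1.8663 -0.5912  1.0987  0.0866]
p [0.4417 0.2642 0.1979] F [-0.5989 -1.0821 -0.2934] T [-0.5953  0.0105  0.0065] gap 0.9978407814428406
[[-0.0023  1.     -0.007 ]
 [ 0.8621  0.0055  0.5067]
 [ 0.5068 -0.0049 -0.8621]]
target [0.4423 0.2832 0.1535] dp cm [ 0.0643  1.9043 -4.4386] |dp|/4.1 1.1781057467467908 rotvec [-0.4482 -0.2828 -0.3143] n 0.08677645670693215
[203.7857  65.3632] [ 182   43   45   46 1619] big [0.3875 0.4233 0.134 ] small [0.3816 0.443  0.108 ]
[396.3794 138.5727] [ 370  115   54   49 1961] big [0.5592 0.35   0.134 ] small [0.5715 0.3619 0.108 ]
[262.1859 174.6652] [ 238  151   49   49 1834] big [0.4426 0.3166 0.134 ] small [0.4425 0.3248 0.108 ]
```

View pics/w5.png

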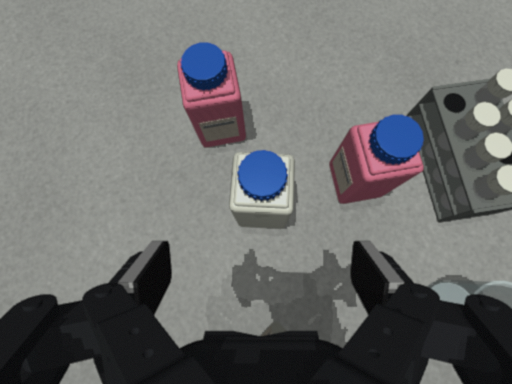

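Emit:
apply_moves([
  {"wx": -0.2,"wy": -0.1,"wz": -0.1,"tx": 0.08,"ty": 1.5,"tz": -3.0,"claw": 0},
  {"wx": -0.2,"wy": -0.1,"wz": -0.1,"tx": 0,"ty": 1.5,"tz": -3.0,"claw": 0},
  {"wx": 0,"wy": 0,"wz": 0,"tx": 0,"ty": 1.5,"tz": -3.0,"claw": 0},
  {"wx": 0,"wy": 0,"wz": 0,"tx": 0,"ty": 1.2,"tz": -2.2,"claw": 0},
  {"wx": 0,"wy": 0,"wz": 0,"tx": 0,"ty": 0.7,"tz": -1.0,"claw": 0},
], newtons=35)

```text
clock: 5.35
position: [0.4457, 0.3262, 0.0797]
ee_rot: [[0.002, 1.0, 0.009], [0.864, -0.006, 0.503], [0.503, 0.007, -0.864]]
wrist_force: [-0.8, -0.4, -0.3]
finger_gap: 1.0
```

Emit:
apply_moves([
  {"wx": 0,"wy": 0,"wz": 0,"tx": 0,"ty": 0,"tz": 0,"claw": 0},
  {"wx": 0,"wy": 0,"wz": 0,"tx": 0,"ty": 0,"tz": 0,"claw": 0},
])

```text
clock: 5.52
position: [0.4477, 0.3254, 0.0819]
ee_rot: [[0.001, 1.0, 0.012], [0.864, -0.007, 0.503], [0.503, 0.01, -0.864]]
wrist_force: [0.8, 0.3, 0.2]
finger_gap: 1.0
```

Run:
```python
from go import *
from h import *
obs()
grab("wrist","w6")
```

```text
t 5.5167 q [-0.2429  0.3243 -0.0915  1.9764 -0.693   0.775   0.1573]
p [0.4477 0.3254 0.0819] F [0.8181 0.3162 0.1512] T [-0.5202 -0.0252 -0.0202] gap 1.0000545991909862
[[ 0.0014  0.9999  0.0122]
 [ 0.864  -0.0074  0.5034]
 [ 0.5035  0.0098 -0.864 ]]
```

View pics/w6.png

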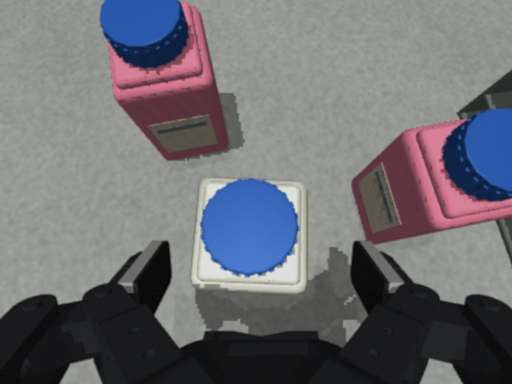

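Emit:
apply_moves([
  {"wx": 0,"wy": 0.4,"wz": 0,"tx": -0.5,"ty": 0.3,"tz": -0.6,"claw": 0},
  {"wx": 0,"wy": 0,"wz": 0,"tx": 0,"ty": 0,"tz": 0,"claw": 0},
])

```text
clock: 5.73
position: [0.4412, 0.3278, 0.0746]
ee_rot: [[0.006, 1.0, 0.004], [0.864, -0.007, 0.503], [0.503, 0.0, -0.864]]
wrist_force: [-0.1, -0.1, -0.8]
finger_gap: 1.005
```

Emit:
apply_moves([
  {"wx": 0,"wy": 0,"wz": 0,"tx": 0,"ty": 0,"tz": 0,"claw": 1},
  {"wx": 0,"wy": 0,"wz": 0,"tx": 0,"ty": 0,"tz": 0,"claw": 1},
  {"wx": 0,"wy": 0,"wz": 0,"tx": 0,"ty": 0,"tz": 0,"claw": 1},
  {"wx": 0,"wy": 0,"wz": 0,"tx": 0,"ty": 0,"tz": 0,"claw": 1},
  {"wx": 0,"wy": 0,"wz": 0,"tx": 0,"ty": 0,"tz": 0,"claw": 1},
], newtons=40)

```text
clock: 6.15
position: [0.4421, 0.3277, 0.0746]
ee_rot: [[0.007, 1.0, 0.005], [0.864, -0.008, 0.503], [0.503, 0.001, -0.864]]
wrist_force: [0.7, -1.3, 5.8]
finger_gap: 0.69
```

Run:
```python
from go import *
from h import *
obs()
grab("wrist","w7")
```

```text
t 6.15 q [-0.2453  0.3324 -0.0972  1.9878 -0.701   0.7625  0.1601]
p [0.4421 0.3277 0.0746] F [ 0.7075 -1.336   5.7853] T [-0.3928  0.2279  0.0185] gap 0.6901254343482327
[[ 0.0069  1.      0.005 ]
 [ 0.8642 -0.0084  0.5031]
 [ 0.5031  0.0009 -0.8642]]
```

View pics/w7.png

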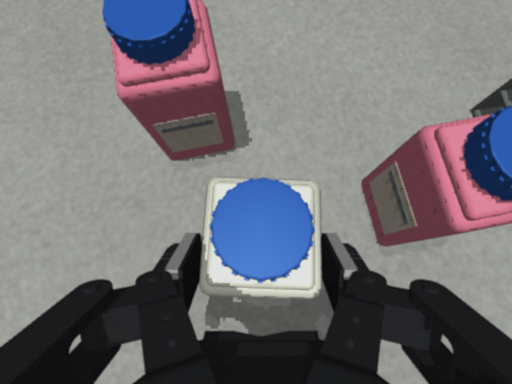

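Emit:
apply_moves([
  {"wx": 0,"wy": 0,"wz": 0,"tx": 0,"ty": 0,"tz": 0.5,"claw": 1},
  {"wx": 0,"wy": 0,"wz": 0,"tx": 0,"ty": 0,"tz": 1.5,"claw": 1},
  {"wx": 0,"wy": 0,"wz": 0,"tx": 0,"ty": 0,"tz": 2.5,"claw": 1},
  {"wx": 0,"wy": 0,"wz": 0,"tx": 0,"ty": 0,"tz": 3,"claw": 1},
  {"wx": 0,"wy": 0,"wz": 0,"tx": 0,"ty": 0,"tz": 3,"claw": 1},
])

```text
clock: 6.62
position: [0.4391, 0.3268, 0.1776]
ee_rot: [[0.008, 1.0, -0.001], [0.866, -0.007, 0.5], [0.5, -0.005, -0.866]]
wrist_force: [0.7, 0.1, -3.8]
finger_gap: 0.688
```

```bash
cat > big.py <<'E'
from go import *
Rp=np.array([[.0069,1,.005],[.8642,-.0084,.5031],[.5031,.0009,-.8642]])
Rp=Ro.from_matrix(Rp).as_matrix();pp=np.array([.4421,.3277,.0746])
def rel(Rp,pp,bc):
    j=Rp[:,1].copy();j[2]=0;j/=np.linalg.norm(j)   # bottle x = jaw dir
    B=np.c_[j,np.cross([0,0,1],j),[0,0,1]]
    return Rp.T@B, Rp.T@(np.array(bc)-pp)
RB,tB=rel(Rp,pp,(.4421,.3187,0))   # bottle in tool
def tool_for(base,Bf):
    R=Bf@RB.T; return base-R@tB,R
# final bottle axes: z=-u, x (jaw, was pointing +x at pick with tool heading 90): heading 184 -> jaw = y_rack
def final(s,ly,h): return tool_for(deck(s,ly,h),np.c_[y,np.cross(-u,y),-u])
E
python3 - <<'E'
from big import *
np.set_printoptions(precision=3,suppress=True)
p,R=final(-.187,.065,.03);print(p,R,toolR(184.1,-25))
Q=[[.1,0,.1,1.9,-.2,.8,1.9],[-.2,.2,0,1.9,-.6,.8,.5],[-.2,.2,.1,1.7,-.3,1.2,1.2]]
for d in(0,.05,.1): print('n',d,p+n*d,*ik(p+n*d,R,Q))
for pt,H,f in(((.44,.20,.28),110,30),((.44,.1,.33),150,30),((.42,.05,.36),184,30),((.44,0,.36),184,15),((.46,-.05,.34),184,0),((.49,-.09,.32),184,-12)):
    print(pt,H,f,*ik(np.array(pt),toolR(H,f),Q))
obs_=None
from h import obs;obs()
E
```

```text
[ 0.517 -0.095  0.207] [[-0.905 -0.072  0.418]
 [-0.065  0.997  0.031]
 [-0.419  0.001 -0.908]] [[-0.904 -0.071  0.422]
 [-0.065  0.997  0.03 ]
 [-0.423 -0.    -0.906]]
n 0 [ 0.517 -0.095  0.207] [ 0.396 -0.031 -0.144  1.997 -0.199  0.773  2.008] 4.6655492441486555e-09
n 0.05 [ 0.546 -0.093  0.248] [ 0.114 -0.013  0.109  1.875 -0.16   0.87   1.945] 6.110358815926553e-09
n 0.1 [ 0.574 -0.091  0.289] [ 0.103  0.023  0.105  1.738 -0.144  0.968  1.907] 1.0791196802366495e-08
(0.44, 0.2, 0.28) 110 30 [-0.29   0.212  0.273  1.593 -0.549  1.539  0.404] 1.2594976782475774e-08
(0.44, 0.1, 0.33) 150 30 [-0.034  0.416  0.004  1.187 -0.292  1.979  0.961] 3.1693333306576334e-09
(0.42, 0.05, 0.36) 184 30 [-0.141  0.304  0.017  1.217 -0.038  1.98   1.505] 0.16873420142077986
(0.44, 0, 0.36) 184 15 [-0.101  0.264  0.078  1.232 -0.009  1.908  1.615] 1.1994480034794919e-06
(0.46, -0.05, 0.34) 184 0 [ 0.033  0.093  0.043  1.453 -0.004  1.596  1.716] 1.4202905631104062e-09
(0.49, -0.09, 0.32) 184 -12 [ 0.112  0.002  0.078  1.617 -0.055  1.32   1.839] 1.5408196737250712e-08
t 6.6167 q [-0.2731  0.1937 -0.0624  1.8696 -0.5892  0.9819 -0.0311]
p [0.4391 0.3268 0.1776] F [ 0.7359  0.1245 -3.7912] T [-0.795  -0.0714 -0.0225] gap 0.6875962644582311
[[ 0.0082  1.     -0.0011]
 [ 0.8661 -0.0066  0.4998]
 [ 0.4998 -0.0051 -0.8661]]
```

Run:
```python
from big import *
from scipy.spatial.transform import Slerp
np.set_printoptions(precision=3,suppress=True)
p,R=final(-.187,.065,.03);pf=p+n*.06
from h import obs
o=obs();R0=np.array(o['ee_rot']);p0=np.array(o['position'])
rv=np.degrees(Ro.from_matrix(R@R0.T).as_rotvec());print('rv',rv,np.linalg.norm(rv),'dp',pf-p0)
S=Slerp([0,1],Ro.from_matrix([R0,R]));q=np.array(o['joints'])
for k in np.linspace(0,1,9):
    pt=p0+(pf-p0)*k;pt[2]+=.12*np.sin(np.pi*min(1,k*1.0))
    Rk=S(k).as_matrix();q,e=ik(pt,Rk,[q]);
    base=pt+Rk@tB
    print(round(k,2),pt,q,round(e,4),'base',base,'lean',Rk@RB[:,2])
```

```text
t 6.6167 q [-0.2731  0.1937 -0.0624  1.8696 -0.5892  0.9819 -0.0311]
p [0.4391 0.3268 0.1776] F [ 0.7359  0.1245 -3.7912] T [-0.795  -0.0714 -0.0225] gap 0.6875962644582311
[[ 0.0082  1.     -0.0011]
 [ 0.8661 -0.0066  0.4998]
 [ 0.4998 -0.0051 -0.8661]]
rv [-41.4918 -44.7935  86.6463] 105.99811927736356 dp [ 0.1122 -0.4192  0.0782]
0.0 [0.4391 0.3268 0.1776] [-0.2731  0.1937 -0.0624  1.8698 -0.5892  0.9817 -0.0311] 0.0 base [0.4386 0.3175 0.103 ] lean [0.006  0.0038 1.    ]
0.12 [0.4531 0.2744 0.2333] [-0.2185  0.1486 -0.0647  1.7365 -0.4424  1.1685  0.0804] 0.0 base [0.4622 0.2592 0.1603] lean [-0.1002  0.0854  0.9913]
0.25 [0.4671 0.222  0.282 ] [-0.1757  0.1216 -0.0614  1.6153 -0.3323  1.3174  0.2468] 0.0 base [0.4865 0.2031 0.2119] lean [-0.218   0.1442  0.9652]
0.38 [0.4811 0.1696 0.3178] [-0.1449  0.1016 -0.0459  1.5294 -0.2425  1.4096  0.4554] 0.0 base [0.5109 0.1492 0.2519] lean [-0.3412  0.1769  0.9232]
0.5 [0.4951 0.1172 0.3367] [ 0.0967  0.0876 -0.2566  1.491  -0.1446  1.4291  0.6755] 0.0 base [0.535  0.0976 0.2761] lean [-0.4632  0.182   0.8674]
0.62 [0.5092 0.0648 0.3373] [ 0.1126  0.055  -0.2013  1.5231 -0.0973  1.3781  0.9477] 0.0 base [0.5581 0.0484 0.2827] lean [-0.5774  0.159   0.8008]
0.75 [0.5232 0.0124 0.3211] [ 0.1799  0.0217 -0.1844  1.6073 -0.073   1.2579  1.2386] 0.0 base [0.5798 0.0014 0.2729] lean [-0.6779  0.1093  0.727 ]
0.88 [ 0.5372 -0.04    0.2919] [ 0.1113 -0.0062 -0.0135  1.7274 -0.0859  1.0861  1.5594] 0.0 base [ 0.5996 -0.0438  0.2503] lean [-0.7592  0.0355  0.6499]
1.0 [ 0.5512 -0.0923  0.2558] [ 0.1591 -0.0052  0.0613  1.8469 -0.1566  0.8896  1.9369] 0.0 base [ 0.6173 -0.0875  0.2204] lean [-0.817  -0.0586  0.5736]
```

Emit:
apply_moves([
  {"wx": -2.59,"wy": -2.8,"wz": 5.42,"tx": 0.7,"ty": -2.62,"tz": 2.7,"claw": 1},
  {"wx": -2.59,"wy": -2.8,"wz": 5.42,"tx": 0.7,"ty": -2.62,"tz": 2.7,"claw": 1},
  {"wx": -2.59,"wy": -2.8,"wz": 5.42,"tx": 0.7,"ty": -2.62,"tz": 2.7,"claw": 1},
  {"wx": -2.59,"wy": -2.8,"wz": 5.42,"tx": 0.7,"ty": -2.62,"tz": 2.7,"claw": 1},
  {"wx": -2.59,"wy": -2.8,"wz": 5.42,"tx": 0.7,"ty": -2.62,"tz": 2,"claw": 1},
])

```text
clock: 7.03
position: [0.4762, 0.1953, 0.3081]
ee_rot: [[-0.504, 0.863, 0.037], [0.83, 0.472, 0.298], [0.239, 0.181, -0.954]]
wrist_force: [0.8, 0.8, -2.9]
finger_gap: 0.686
```

Emit:
apply_moves([
  {"wx": -2.59,"wy": -2.8,"wz": 5.42,"tx": 0.7,"ty": -2.62,"tz": 1.5,"claw": 1},
  {"wx": -2.59,"wy": -2.8,"wz": 5.42,"tx": 0.7,"ty": -2.62,"tz": 1,"claw": 1},
  {"wx": -2.59,"wy": -2.8,"wz": 5.42,"tx": 0.7,"ty": -2.62,"tz": 0.8,"claw": 1},
  {"wx": -2.59,"wy": -2.8,"wz": 5.42,"tx": 0.7,"ty": -2.62,"tz": 0.5,"claw": 1},
  {"wx": -2.59,"wy": -2.8,"wz": 5.42,"tx": 0.7,"ty": -2.62,"tz": 0,"claw": 1},
])

```text
clock: 7.45
position: [0.5111, 0.065, 0.3448]
ee_rot: [[-0.852, 0.494, 0.175], [0.517, 0.847, 0.126], [-0.086, 0.198, -0.976]]
wrist_force: [1.8, -0.6, -3.2]
finger_gap: 0.687
```

Emit:
apply_moves([
  {"wx": -2.59,"wy": -2.8,"wz": 5.42,"tx": 0.7,"ty": -2.62,"tz": -0.5,"claw": 1},
  {"wx": -2.59,"wy": -2.8,"wz": 5.42,"tx": 0.7,"ty": -2.62,"tz": -1,"claw": 1},
  {"wx": -2.59,"wy": -2.8,"wz": 5.42,"tx": 0.7,"ty": -2.62,"tz": -1.3,"claw": 1},
  {"wx": -2.59,"wy": -2.8,"wz": 5.42,"tx": 0.7,"ty": -2.62,"tz": -1.3,"claw": 1},
  {"wx": 0,"wy": 0,"wz": 0,"tx": 0,"ty": 0,"tz": 0,"claw": 1},
])

```text
clock: 7.87
position: [0.5337, -0.0462, 0.297]
ee_rot: [[-0.939, 0.124, 0.32], [0.145, 0.989, 0.042], [-0.311, 0.086, -0.946]]
wrist_force: [-1.8, -0.5, -4.1]
finger_gap: 0.686
```

Run:
```python
from big import *
p,R=final(-.187,.065,.03);plan(p+n*.05,R)
from h import grab
grab("wrist","w8");grab("side","s8");grab("scene","sc8")
```

```text
t 7.8667 q [ 0.0003 -0.0064  0.1099  1.7106 -0.0848  1.1186  1.5672]
p [ 0.5337 -0.0462  0.297 ] F [-1.8349 -0.5301 -4.08  ] T [-0.1745  0.9168 -0.0372] gap 0.6858132513365791
[[-0.9392  0.1241  0.3203]
 [ 0.1449  0.9886  0.0418]
 [-0.3114  0.0857 -0.9464]]
target [ 0.5455 -0.0928  0.2476] dp cm [ 1.1829 -4.6588 -4.9424] |dp|/4.1 1.68153045817832 rotvec [-5.0618 -6.453  10.9939] n 1.9318329791257023
```

View pics/w8.png

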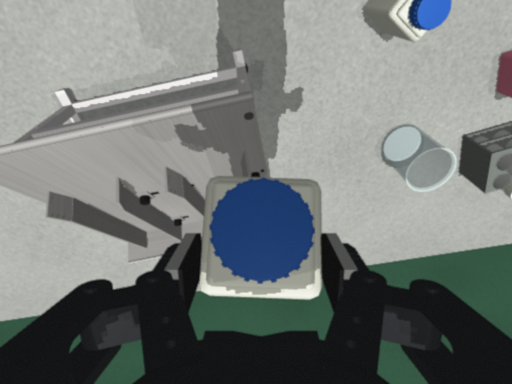

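View pics/s8.png

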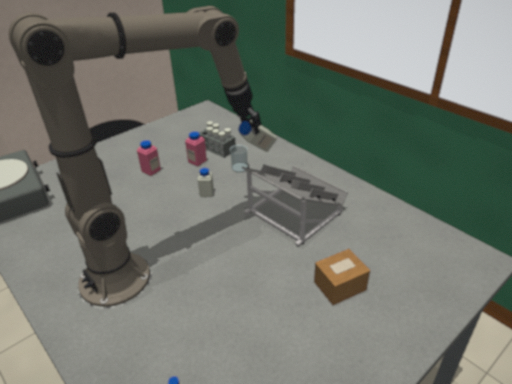

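Emit:
apply_moves([
  {"wx": -2.5,"wy": -3.2,"wz": 5.5,"tx": 0.6,"ty": -2.4,"tz": -1,"claw": 1},
  {"wx": -2.5,"wy": -3.2,"wz": 5.5,"tx": 0.6,"ty": -2.3,"tz": -1,"claw": 1},
  {"wx": 0,"wy": 0,"wz": 0,"tx": 0,"ty": 0,"tz": -1,"claw": 1},
  {"wx": 0,"wy": 0,"wz": 0,"tx": 0,"ty": 0,"tz": 0,"claw": 1},
])

```text
clock: 8.35
position: [0.5484, -0.0849, 0.2708]
ee_rot: [[-0.905, -0.074, 0.418], [-0.063, 0.997, 0.042], [-0.42, 0.012, -0.907]]
wrist_force: [-0.3, 1.1, -4.1]
finger_gap: 0.685
```

Run:
```python
from big import *
p,R=final(-.187,.065,.03);plan(p+n*.02,R)
from h import *
grab("scene","sc9");f=grab("wrist","w9")
a=cv2.imread("pics/sc9.png")[80:220,150:330];cv2.imwrite("pics/c9.png",cv2.resize(a,None,fx=4,fy=4,interpolation=cv2.INTER_CUBIC))
```

```text
t 8.35 q [ 0.0495 -0.0244  0.1617  1.829  -0.1568  0.9275  1.9228]
p [ 0.5484 -0.0849  0.2708] F [-0.2693  1.0748 -4.1243] T [0.0173 0.9081 0.0644] gap 0.6849135197066567
[[-0.9053 -0.0743  0.4182]
 [-0.0625  0.9972  0.0418]
 [-0.4201  0.0117 -0.9074]]
target [ 0.5283 -0.094   0.223 ] dp cm [-2.0064 -0.9102 -4.7782] |dp|/4.1 1.2833421329036183 rotvec [-0.6432  0.005  -0.1208] n 0.09218101027827982
```

View pics/c9.png

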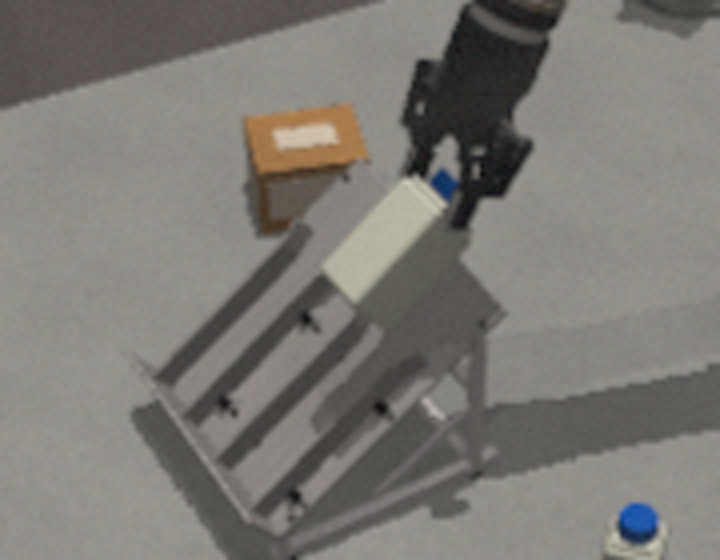

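View pics/w9.png

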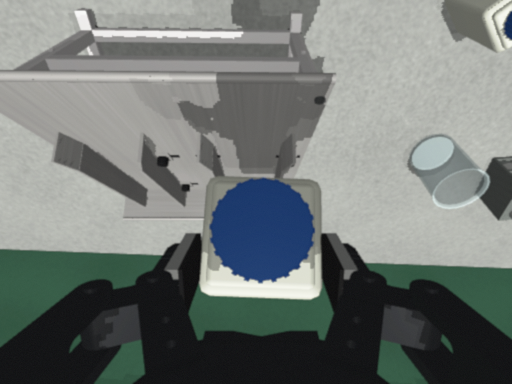

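Emit:
apply_moves([
  {"wx": -0.3,"wy": 0,"wz": 0,"tx": -1,"ty": -0.9,"tz": -0.5,"claw": 1},
  {"wx": -0.3,"wy": 0,"wz": 0,"tx": -0.5,"ty": 0,"tz": -1.5,"claw": 1},
  {"wx": 0,"wy": 0,"wz": 0,"tx": -0.5,"ty": 0,"tz": -1.5,"claw": 1},
  {"wx": 0,"wy": 0,"wz": 0,"tx": 0,"ty": 0,"tz": -1,"claw": 1},
  {"wx": 0,"wy": 0,"wz": 0,"tx": 0,"ty": 0,"tz": 0,"claw": 1},
])

```text
clock: 8.87
position: [0.5299, -0.0921, 0.227]
ee_rot: [[-0.904, -0.079, 0.421], [-0.072, 0.997, 0.034], [-0.422, 0.0, -0.907]]
wrist_force: [0.0, 0.4, -2.7]
finger_gap: 0.686
```

Run:
```python
from big import *
p,R=final(-.187,.065,.03);plan(p+n*.005,R)
from h import *
grab("scene","sc10");f=grab("wrist","w10")
```

```text
t 8.8667 q [ 0.0604 -0.0349  0.1706  1.9491 -0.1703  0.8171  1.9731]
p [ 0.5299 -0.0921  0.227 ] F [ 0.0361  0.4177 -2.7399] T [-0.0348  0.9118 -0.0352] gap 0.6861732110013541
[[-0.9037 -0.0791  0.4208]
 [-0.0717  0.9969  0.0336]
 [-0.4221  0.0002 -0.9065]]
target [ 0.5198 -0.0946  0.2107] dp cm [-1.0108 -0.2548 -1.6265] |dp|/4.1 0.47119330276098526 rotvec [ 0.0063  0.1775 -0.3981] n 0.06140336233292247
```

View pics/w10.png

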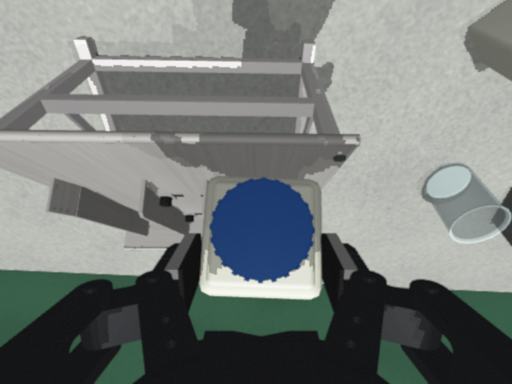

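Run:
```python
from big import *
from h import *
f=grab("wrist");print(onplane(f,(359,137),.2),onplane(f,(0,131),.2),onplane(f,(150,135),.2))
o=env.get_obs();print((np.array(o['position'])-onplane(f,(359,137),.2))@y, (np.array(o['position'])-top)@y)
```

```text
[ 0.48481062 -0.03971661  0.2       ] [ 0.49720785 -0.24497019  0.2       ] [ 0.4930656  -0.16006309  0.2       ]
-0.056998490525232884 0.06516104901973022
```

Emit:
apply_moves([
  {"wx": 0,"wy": 0.2,"wz": -0.3,"tx": -0.4,"ty": -0.35,"tz": -0.6,"claw": 1},
  {"wx": 0,"wy": 0,"wz": 0,"tx": -0.4,"ty": 0,"tz": -0.6,"claw": 1},
  {"wx": 0,"wy": 0,"wz": 0,"tx": -0.2,"ty": 0,"tz": -0.4,"claw": 1},
  {"wx": 0,"wy": 0,"wz": 0,"tx": 0,"ty": 0,"tz": 0,"claw": 1},
])

```text
clock: 9.35
position: [0.5192, -0.0975, 0.2113]
ee_rot: [[-0.905, -0.071, 0.419], [-0.065, 0.997, 0.03], [-0.42, -0.0, -0.908]]
wrist_force: [0.1, 0.0, -3.3]
finger_gap: 0.683
```

Run:
```python
from big import *
p,R=final(-.187,.0638,.03);plan(p,R)
from h import *
grab("scene","sc11");f=grab("side","s11")
a=cv2.imread("pics/sc11.png")[80:220,150:330];cv2.imwrite("pics/c11.png",cv2.resize(a,None,fx=4,fy=4,interpolation=cv2.INTER_CUBIC))
a=cv2.imread("pics/s11.png")[100:250,200:370];cv2.imwrite("pics/c11s.png",cv2.resize(a,None,fx=4,fy=4,interpolation=cv2.INTER_CUBIC))
```

```text
t 9.35 q [ 0.0678 -0.0408  0.1788  1.9938 -0.1775  0.7823  1.9904]
p [ 0.5192 -0.0975  0.2113] F [ 0.0749  0.0054 -3.311 ] T [-0.066   0.8926 -0.0032] gap 0.6833435752161683
[[-0.9053 -0.0712  0.4188]
 [-0.0647  0.9975  0.0298]
 [-0.4198 -0.0001 -0.9076]]
target [ 0.517  -0.096   0.2066] dp cm [-0.2181  0.1468 -0.4676] |dp|/4.1 0.13083554262395083 rotvec [0.0345 0.0324 0.0602] n 0.010783380438766189
```

View pics/c11.png

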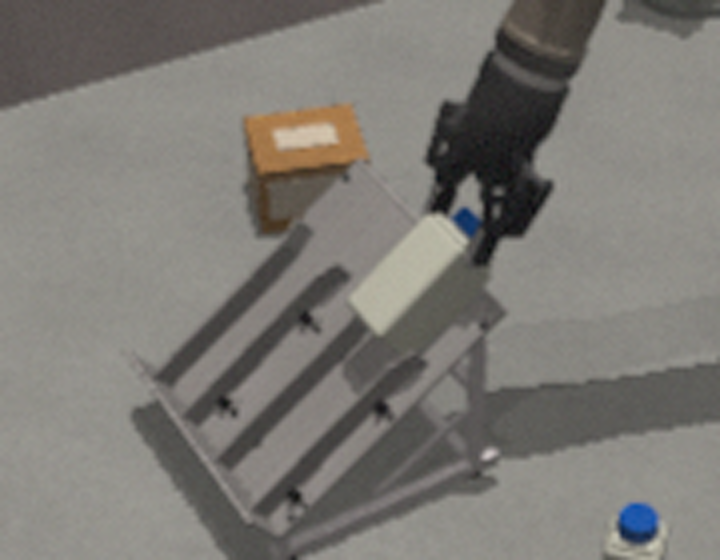

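View pics/c11s.png

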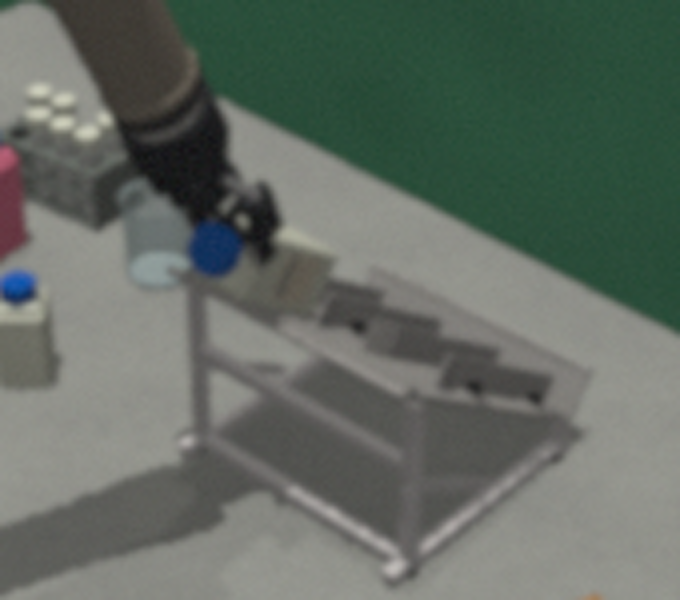

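Aligned in the left lane and about 5 mm above the deck. I'll descend in small steps until the force shows contact.

Emit:
apply_moves([
  {"wx": 0,"wy": 0,"wz": 0,"tx": -0.15,"ty": 0.12,"tz": -0.25,"claw": 1},
  {"wx": 0,"wy": 0,"wz": 0,"tx": -0.07,"ty": 0,"tz": -0.12,"claw": 1},
  {"wx": 0,"wy": 0,"wz": 0,"tx": 0,"ty": 0,"tz": 0,"claw": 1},
])

```text
clock: 9.7
position: [0.519, -0.0962, 0.2096]
ee_rot: [[-0.904, -0.072, 0.422], [-0.066, 0.997, 0.029], [-0.423, -0.001, -0.906]]
wrist_force: [-0.4, 0.2, -3.9]
finger_gap: 0.689
```

Run:
```python
from big import *
p,R=final(-.187,.0638,.03);plan(p,R)
```

```text
t 9.7 q [ 0.0667 -0.0431  0.1769  2.0021 -0.1779  0.7717  1.99  ]
p [ 0.519  -0.0962  0.2096] F [-0.3592  0.2429 -3.921 ] T [-0.1193  0.6817  0.0071] gap 0.6887490439794616
[[-0.9035 -0.0719  0.4225]
 [-0.0657  0.9974  0.0293]
 [-0.4235 -0.0012 -0.9059]]
target [ 0.517  -0.096   0.2066] dp cm [-0.196   0.0152 -0.2916] |dp|/4.1 0.08576408152361882 rotvec [0.0806 0.2678 0.0177] n 0.03946096507418607
```

Emit:
apply_moves([
  {"wx": 0,"wy": 0.2,"wz": 0,"tx": -0.1,"ty": 0,"tz": -0.15,"claw": 1},
  {"wx": 0,"wy": 0,"wz": 0,"tx": 0,"ty": 0,"tz": 0,"claw": 1},
])

```text
clock: 9.87
position: [0.519, -0.0964, 0.2091]
ee_rot: [[-0.904, -0.072, 0.421], [-0.066, 0.997, 0.029], [-0.422, -0.002, -0.906]]
wrist_force: [1.3, -0.2, -0.7]
finger_gap: 0.689
```

Run:
```python
from big import *
p,R=final(-.187,.0638,.03);plan(p,R)
```

```text
t 9.8667 q [ 0.0667 -0.0418  0.1768  2.0016 -0.1771  0.7721  1.9895]
p [ 0.519  -0.0964  0.2091] F [ 1.3028 -0.2206 -0.7481] T [0.0644 0.3533 0.0479] gap 0.688907919377937
[[-0.9041 -0.0719  0.4213]
 [-0.0658  0.9974  0.0289]
 [-0.4223 -0.0016 -0.9064]]
target [ 0.517  -0.096   0.2066] dp cm [-0.1987  0.0356 -0.2474] |dp|/4.1 0.07787454806872317 rotvec [0.1079 0.1963 0.0198] n 0.031674720234474686
```

Emit:
apply_moves([
  {"wx": 0,"wy": 0,"wz": 0,"tx": -0.05,"ty": 0,"tz": -0.08,"claw": 1},
  {"wx": 0,"wy": 0,"wz": 0,"tx": 0,"ty": 0,"tz": 0,"claw": 1},
])

```text
clock: 10.03
position: [0.519, -0.0964, 0.209]
ee_rot: [[-0.903, -0.072, 0.423], [-0.066, 0.997, 0.029], [-0.424, -0.002, -0.906]]
wrist_force: [2.1, 1.4, 1.5]
finger_gap: 0.689
```

Run:
```python
from big import *
p,R=final(-.187,.0638,.03);plan(p,R)
from h import *
grab("wrist","w12");grab("side","s12")
a=cv2.imread("pics/s12.png")[130:210,220:330];cv2.imwrite("pics/c12s.png",cv2.resize(a,None,fx=7,fy=7,interpolation=cv2.INTER_CUBIC))
```

```text
t 10.0333 q [ 0.0669 -0.0425  0.1769  2.0033 -0.1778  0.7695  1.9905]
p [ 0.519  -0.0964  0.209 ] F [2.0752 1.3981 1.5301] T [ 0.0471 -0.0707  0.0965] gap 0.6886757218378867
[[-0.9034 -0.0719  0.4228]
 [-0.0659  0.9974  0.0288]
 [-0.4237 -0.0019 -0.9058]]
target [ 0.517  -0.096   0.2066] dp cm [-0.2051  0.0381 -0.2319] |dp|/4.1 0.07607789019397679 rotvec [0.1169 0.288  0.0181] n 0.04385664079841798
```

View pics/c12s.png

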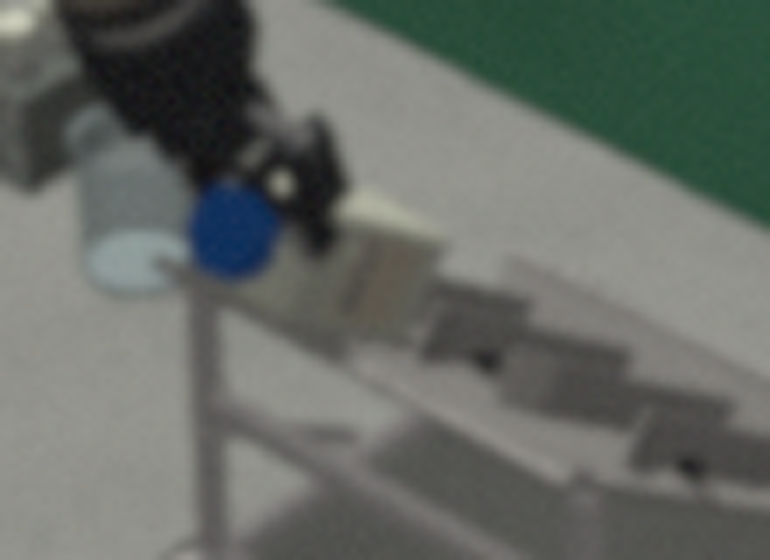

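View pics/w12.png

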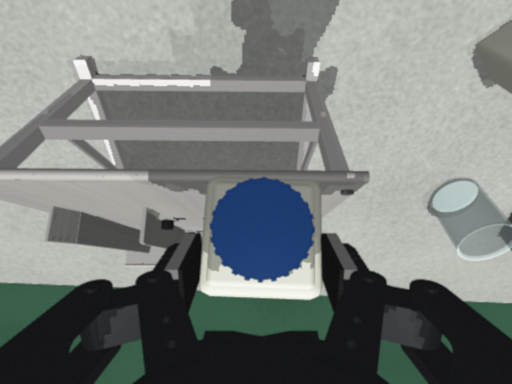

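Emit:
apply_moves([
  {"wx": 0,"wy": 0,"wz": 0,"tx": 0,"ty": 0,"tz": 0,"claw": 0.5},
  {"wx": 0,"wy": 0,"wz": 0,"tx": 0,"ty": 0,"tz": 0,"claw": 0},
  {"wx": 0,"wy": 0,"wz": 0,"tx": 0,"ty": 0,"tz": 0,"claw": 0},
  {"wx": 0,"wy": 0,"wz": 0,"tx": 0,"ty": 0,"tz": 0,"claw": 0},
  {"wx": 0,"wy": 0,"wz": 0,"tx": 0,"ty": 0,"tz": 0,"claw": 0},
])

```text
clock: 10.55
position: [0.5161, -0.0965, 0.206]
ee_rot: [[-0.906, -0.071, 0.416], [-0.065, 0.997, 0.029], [-0.417, -0.0, -0.909]]
wrist_force: [0.4, -0.2, 0.5]
finger_gap: 0.998
```

Run:
```python
from big import *
obs()
from h import *
grab("wrist","w13");grab("scene","sc13")
a=cv2.imread("pics/sc13.png")[80:220,150:330];cv2.imwrite("pics/c13.png",cv2.resize(a,None,fx=4,fy=4,interpolation=cv2.INTER_CUBIC))
```

```text
t 10.55 q [ 0.0673 -0.0415  0.1778  2.007  -0.1769  0.772   1.9902]
p [ 0.5161 -0.0965  0.206 ] F [ 0.3589 -0.2221  0.4546] T [-0.0492  0.4224  0.0196] gap 0.9978271311260156
[[-0.9064 -0.0711  0.4163]
 [-0.0648  0.9975  0.0293]
 [-0.4173 -0.0004 -0.9088]]
```

View pics/c13.png

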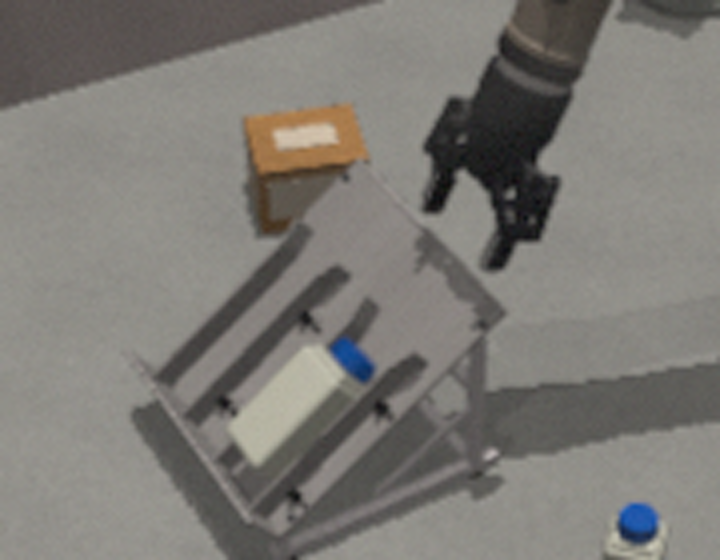

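Emit:
apply_moves([
  {"wx": 0,"wy": 0,"wz": 0,"tx": -1.5,"ty": 0,"tz": 3,"claw": 0},
  {"wx": 0,"wy": 0,"wz": 0,"tx": -1.5,"ty": 0,"tz": 3,"claw": 0},
  {"wx": 0,"wy": 0,"wz": 0,"tx": -1,"ty": 1,"tz": 3,"claw": 0},
  {"wx": 0,"wy": 0,"wz": 0,"tx": 0,"ty": 3,"tz": 0,"claw": 0},
  {"wx": 0,"wy": 0,"wz": 0,"tx": 0,"ty": 0,"tz": 0,"claw": 0},
])

```text
clock: 11.07
position: [0.4781, -0.0508, 0.3]
ee_rot: [[-0.903, -0.079, 0.423], [-0.071, 0.997, 0.034], [-0.424, 0.0, -0.906]]
wrist_force: [-0.2, 0.3, -0.7]
finger_gap: 1.002
```

Run:
```python
from go import *
R=toolR(135,30);g=np.array([.4585,.151,.065]);t=g+.019*R[:,2]
plan(t-.14*R[:,2],R)
from h import *
f=grab("wrist","w14");grab("scene","sc14")
a=cv2.imread("pics/sc14.png")[80:280,150:350];cv2.imwrite("pics/c14.png",cv2.resize(a,None,fx=3,fy=3,interpolation=cv2.INTER_CUBIC))
```

```text
t 11.0667 q [ 0.0484 -0.2062  0.081   1.917  -0.0859  1.0025  1.8113]
p [ 0.4781 -0.0508  0.3   ] F [-0.1835  0.3239 -0.7322] T [ 0.0346  0.4433 -0.003 ] gap 1.0017135568877729
[[-0.9028 -0.0787  0.4229]
 [-0.0711  0.9969  0.0337]
 [-0.4242  0.0004 -0.9056]]
target [0.5013 0.1082 0.1698] dp cm [  2.3198  15.9053 -13.0209] |dp|/4.1 5.0453180016902275 rotvec [ 19.6121  53.2417 -45.5362] n 10.246756545864246
```

View pics/c14.png

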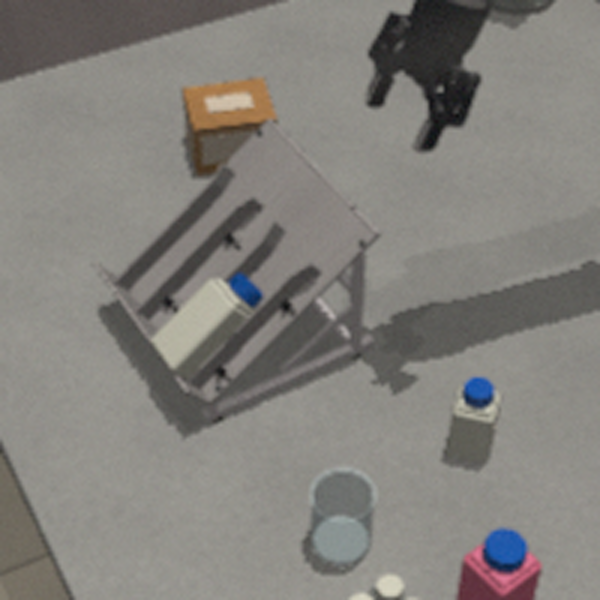

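View pics/w14.png

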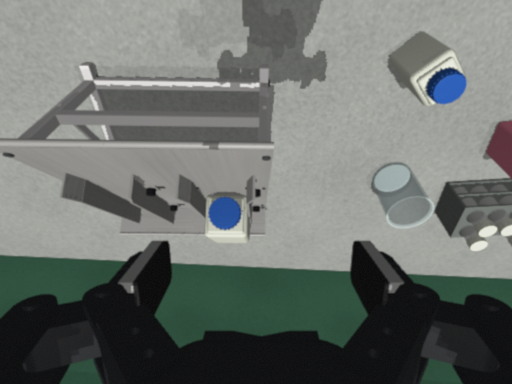

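Emit:
apply_moves([
  {"wx": 1.78,"wy": 4.84,"wz": -4.14,"tx": 0,"ty": 2.5,"tz": 0,"claw": 0},
  {"wx": 1.78,"wy": 4.84,"wz": -4.14,"tx": 0,"ty": 2.5,"tz": 0,"claw": 0},
  {"wx": 1.78,"wy": 4.84,"wz": -4.14,"tx": 0,"ty": 2.5,"tz": 0,"claw": 0},
  {"wx": 1.78,"wy": 4.84,"wz": -4.14,"tx": 0.4,"ty": 2,"tz": 0,"claw": 0},
  {"wx": 1.78,"wy": 4.84,"wz": -4.14,"tx": 0.4,"ty": 2,"tz": -1,"claw": 0},
])

```text
clock: 11.58
position: [0.4867, 0.0596, 0.2885]
ee_rot: [[-0.949, 0.314, 0.029], [0.316, 0.944, 0.099], [0.004, 0.103, -0.995]]
wrist_force: [0.9, 0.7, -0.5]
finger_gap: 0.998
```

Emit:
apply_moves([
  {"wx": 1.78,"wy": 4.84,"wz": -4.14,"tx": 0.4,"ty": 1.5,"tz": -1,"claw": 0},
  {"wx": 1.78,"wy": 4.84,"wz": -4.14,"tx": 0.3,"ty": 1.3,"tz": -1,"claw": 0},
  {"wx": 1.78,"wy": 4.84,"wz": -4.14,"tx": 0.3,"ty": 1,"tz": -1,"claw": 0},
  {"wx": 1.78,"wy": 4.84,"wz": -4.14,"tx": 0.3,"ty": 0.5,"tz": -1,"claw": 0},
  {"wx": 1.78,"wy": 4.84,"wz": -4.14,"tx": 0.2,"ty": 0,"tz": -1,"claw": 0},
])

```text
clock: 12.0
position: [0.5006, 0.103, 0.2356]
ee_rot: [[-0.686, 0.656, -0.313], [0.582, 0.754, 0.304], [0.436, 0.026, -0.9]]
wrist_force: [0.0, -0.7, -0.8]
finger_gap: 1.003
```

Emit:
apply_moves([
  {"wx": 1.78,"wy": 4.84,"wz": -4.14,"tx": 0,"ty": 0,"tz": -1,"claw": 0},
  {"wx": 0,"wy": 0,"wz": 0,"tx": 0,"ty": 0,"tz": 0,"claw": 0},
])

```text
clock: 12.17
position: [0.5, 0.0964, 0.2194]
ee_rot: [[-0.594, 0.715, -0.368], [0.623, 0.698, 0.353], [0.51, -0.02, -0.86]]
wrist_force: [-0.5, -0.4, -1.1]
finger_gap: 1.002
```

Run:
```python
from go import *
R=toolR(135,30);g=np.array([.4585,.151,.065]);t=g+.019*R[:,2]
plan(t-.14*R[:,2],R)
from h import *
f=grab("wrist","w15")
hsv=cv2.cvtColor(f["pixels"],cv2.COLOR_RGB2HSV)
m=cv2.inRange(hsv,(105,150,60),(130,255,255))
n_,_,st,c=cv2.connectedComponentsWithStats(m)
for i in range(1,n_):
    if st[i,4]>50: print(c[i],st[i],'small',onplane(f,c[i],.108),onplane(f,c[i],.1))
```

```text
t 12.1667 q [ 0.0436  0.5316 -0.009   1.2847 -0.3465  1.7316  0.8178]
p [0.5    0.0964 0.2194] F [-0.5477 -0.4121 -1.112 ] T [-0.5008 -0.4497  0.0585] gap 1.0017798437593055
[[-0.5936  0.7155 -0.3685]
 [ 0.6229  0.6984  0.3526]
 [ 0.5096 -0.0202 -0.8602]]
target [0.5013 0.1082 0.1698] dp cm [ 0.1234  1.1852 -4.9627] |dp|/4.1 1.2448281078820091 rotvec [ 0.3544 -1.2772  0.7001] n 0.21112306093606062
[486.8642  97.9426] [ 461   77   51   44 1672] small [0.5647 0.3721 0.108 ] [0.5659 0.3801 0.1   ]
[270.1725 177.3205] [254 161  33  34 858] small [0.46   0.1481 0.108 ] [0.4584 0.1499 0.1   ]
```

View pics/w15.png

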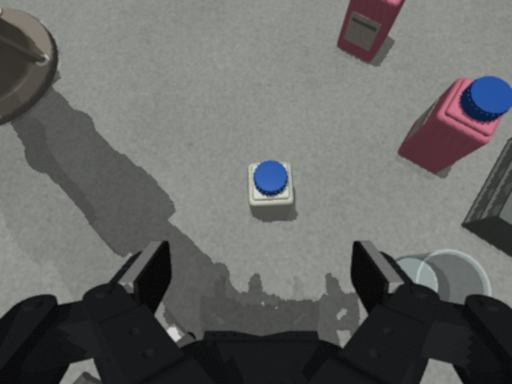

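Run:
```python
import cv2
a=cv2.imread("pics/w15.png")[150:220,235:310];cv2.imwrite("pics/c15.png",cv2.resize(a,None,fx=8,fy=8,interpolation=cv2.INTER_CUBIC))
```

```text
(no output)
```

View pics/c15.png

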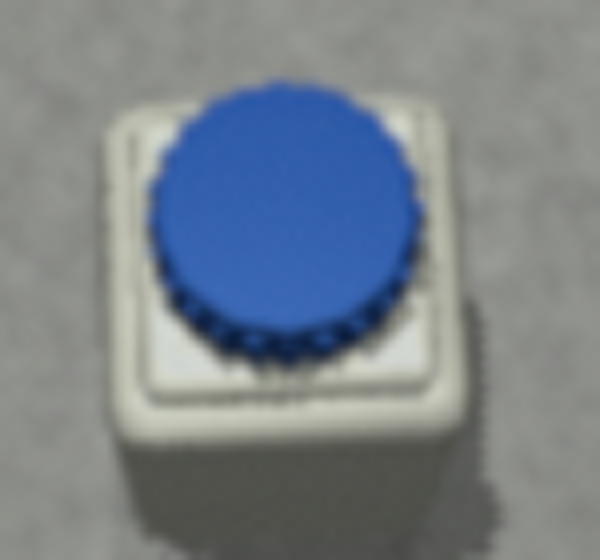

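Run:
```python
from h import *
np.set_printoptions(precision=4,suppress=True)
f=grab("wrist");C=lambda p:(235+p[0]/8,150+p[1]/8)
P=[onplane(f,C(p),.082)[:2] for p in((108,108),(447,100),(468,432),(118,443))]
print(np.mean(P,0))
for i in range(4):
    d=P[(i+1)%4]-P[i];print(np.linalg.norm(d),np.degrees(np.arctan2(d[1],d[0])))
```

```text
[0.4596 0.1519]
0.047461809577472515 45.76354942791246
0.04751019530013296 -43.384525626727665
0.04728433081805218 -133.7059335131619
0.04795093995440546 136.8221613202636
```

Run:
```python
from go import *
R=toolR(136.4,30);g=np.array([.459,.151,.066]);t=g+.019*R[:,2]
plan(t-.10*R[:,2],R);print(t,R)
```

```text
t 12.2667 q [ 0.0409  0.5222 -0.0138  1.283  -0.3476  1.7326  0.8196]
p [0.5    0.1002 0.2251] F [-0.1987  0.0049  0.2684] T [-0.3429 -0.353  -0.0617] gap 0.9984798410828023
[[-0.6043  0.7097 -0.3622]
 [ 0.6159  0.7044  0.3528]
 [ 0.5055 -0.0098 -0.8628]]
target [0.4883 0.1231 0.1361] dp cm [-1.1623  2.2832 -8.8964] |dp|/4.1 2.258032302123958 rotvec [ 0.147  -0.6563  1.6147] n 0.24635825648047394
[0.4521 0.1576 0.0495] [[-0.6272  0.6896 -0.3621]
 [ 0.5972  0.7242  0.3448]
 [ 0.5    -0.     -0.866 ]]
```

Emit:
apply_moves([
  {"wx": 0,"wy": -0.3,"wz": 0.8,"tx": -0.4,"ty": 0.8,"tz": -3,"claw": 0},
  {"wx": 0,"wy": -0.3,"wz": 0.8,"tx": -0.4,"ty": 0.8,"tz": -3,"claw": 0},
  {"wx": 0,"wy": 0,"wz": 0,"tx": -0.4,"ty": 0.7,"tz": -2.9,"claw": 0},
  {"wx": 0,"wy": 0,"wz": 0,"tx": 0,"ty": 0,"tz": 0,"claw": 0},
])

```text
clock: 12.6
position: [0.4834, 0.1274, 0.1357]
ee_rot: [[-0.629, 0.684, -0.368], [0.593, 0.729, 0.342], [0.503, -0.003, -0.865]]
wrist_force: [-1.3, -0.6, 1.1]
finger_gap: 0.998
```

Run:
```python
from go import *
R=toolR(136.4,30);g=np.array([.459,.151,.066]);t=g+.019*R[:,2]
plan(t,R)
from h import *
f=grab("wrist","w16")
```

```text
t 12.6 q [ 0.0066  0.5552 -0.0358  1.4551 -0.341   1.5264  0.8729]
p [0.4834 0.1274 0.1357] F [-1.2897 -0.5904  1.0796] T [-0.303  -0.3217  0.0136] gap 0.9975677776107946
[[-0.6293  0.6843 -0.3684]
 [ 0.5928  0.7292  0.3418]
 [ 0.5025 -0.0033 -0.8646]]
target [0.4521 0.1576 0.0495] dp cm [-3.1322  3.0178 -8.62  ] |dp|/4.1 2.354930580458925 rotvec [ 0.0241 -0.2518 -0.4216] n 0.06924926342450215
```

View pics/w16.png

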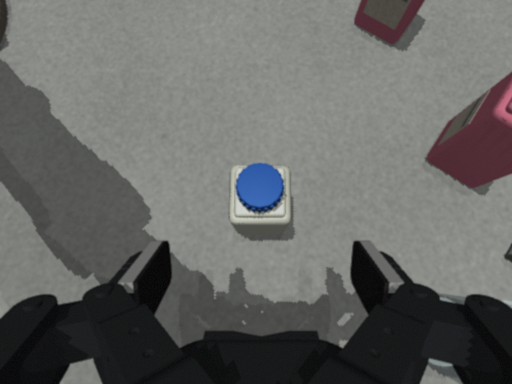

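Well centred (cap at 260,187 between the fingers). Going down along the tool axis.

Emit:
apply_moves([
  {"wx": 0,"wy": -0.1,"wz": -0.2,"tx": -0.9,"ty": 0.9,"tz": -2.5,"claw": 0},
  {"wx": 0,"wy": -0.1,"wz": -0.2,"tx": -0.9,"ty": 0.9,"tz": -2.5,"claw": 0},
  {"wx": 0,"wy": 0,"wz": 0,"tx": -0.8,"ty": 0.8,"tz": -2.2,"claw": 0},
  {"wx": 0,"wy": 0,"wz": 0,"tx": -0.5,"ty": 0.4,"tz": -1.4,"claw": 0},
  {"wx": 0,"wy": 0,"wz": 0,"tx": 0,"ty": 0,"tz": 0,"claw": 0},
])

```text
clock: 13.07
position: [0.4558, 0.1558, 0.0528]
ee_rot: [[-0.628, 0.692, -0.357], [0.6, 0.722, 0.345], [0.497, 0.003, -0.868]]
wrist_force: [-1.0, 1.0, -1.3]
finger_gap: 0.994
```

Run:
```python
from go import *
R=toolR(136.4,30);g=np.array([.459,.151,.066]);t=g+.019*R[:,2]
plan(t,R)
from h import *
f=grab("wrist","w17")
```

```text
t 13.0667 q [-0.0262  0.5872 -0.0529  1.629  -0.3645  1.3048  0.8966]
p [0.4558 0.1558 0.0528] F [-1.047   0.9844 -1.3171] T [-0.3524 -0.294  -0.0069] gap 0.9939914621693214
[[-0.6277  0.6919 -0.3568]
 [ 0.5996  0.722   0.3453]
 [ 0.4966  0.0028 -0.868 ]]
target [0.4521 0.1576 0.0495] dp cm [-0.3687  0.1788 -0.3272] |dp|/4.1 0.12790255456893754 rotvec [0.0407 0.2752 0.1804] n 0.046706881255699245
```

View pics/w17.png

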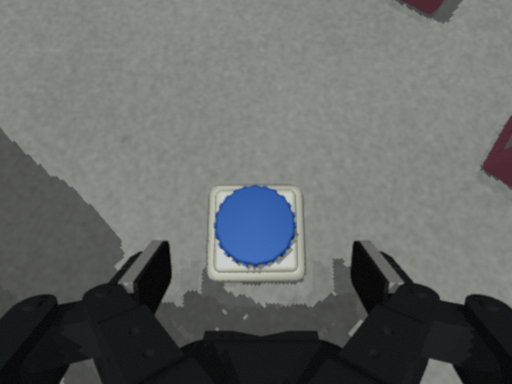

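Emit:
apply_moves([
  {"wx": 0,"wy": 0.3,"wz": 0.2,"tx": -0.4,"ty": 0.1,"tz": -0.3,"claw": 0},
  {"wx": 0,"wy": 0,"wz": 0,"tx": 0,"ty": 0,"tz": 0,"claw": 0},
])

```text
clock: 13.28
position: [0.455, 0.1554, 0.0509]
ee_rot: [[-0.628, 0.692, -0.357], [0.6, 0.722, 0.345], [0.496, 0.002, -0.868]]
wrist_force: [0.4, 0.0, 0.1]
finger_gap: 1.002
```

Emit:
apply_moves([
  {"wx": 0,"wy": 0,"wz": 0,"tx": 0,"ty": 0,"tz": 0,"claw": 1},
  {"wx": 0,"wy": 0,"wz": 0,"tx": 0,"ty": 0,"tz": 0,"claw": 1},
  {"wx": 0,"wy": 0,"wz": 0,"tx": 0,"ty": 0,"tz": 0,"claw": 1},
  {"wx": 0,"wy": 0,"wz": 0,"tx": 0,"ty": 0,"tz": 0,"claw": 1},
  {"wx": 0,"wy": 0,"wz": 0,"tx": 0,"ty": 0,"tz": 0,"claw": 1},
], newtons=35)

```text
clock: 13.7
position: [0.4539, 0.1552, 0.0498]
ee_rot: [[-0.626, 0.692, -0.36], [0.6, 0.722, 0.345], [0.498, -0.0, -0.867]]
wrist_force: [0.6, -1.7, 5.3]
finger_gap: 0.574
```

Run:
```python
from go import *
obs()
from h import *
f=grab("wrist","w18")
```

```text
t 13.7 q [-0.0262  0.5901 -0.0525  1.6339 -0.3643  1.3006  0.8981]
p [0.4539 0.1552 0.0498] F [ 0.5914 -1.7364  5.28  ] T [-0.2246 -0.1013  0.1244] gap 0.5735015762802398
[[-0.6259  0.692  -0.3596]
 [ 0.6001  0.7219  0.3446]
 [ 0.4981 -0.0001 -0.8671]]
```

View pics/w18.png

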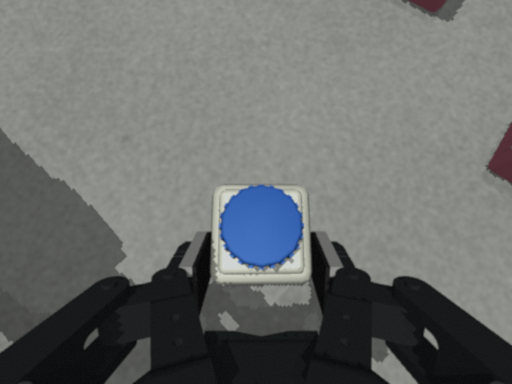

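Emit:
apply_moves([
  {"wx": 0,"wy": 0,"wz": 0,"tx": 0,"ty": 0,"tz": 0.5,"claw": 1},
  {"wx": 0,"wy": 0,"wz": 0,"tx": 0,"ty": 0,"tz": 1.5,"claw": 1},
  {"wx": 0,"wy": 0,"wz": 0,"tx": 0,"ty": 0,"tz": 2.5,"claw": 1},
  {"wx": 0,"wy": 0,"wz": 0,"tx": 0,"ty": 0,"tz": 3,"claw": 1},
  {"wx": 0,"wy": 0,"wz": 0,"tx": 0,"ty": 0,"tz": 3,"claw": 1},
])

```text
clock: 14.17
position: [0.4521, 0.1556, 0.1541]
ee_rot: [[-0.624, 0.692, -0.363], [0.6, 0.722, 0.344], [0.5, -0.003, -0.866]]
wrist_force: [0.2, -0.3, -1.6]
finger_gap: 0.577
```

```bash
cat > small.py <<'E'
from go import *
from big import rel
Rp=np.array([[-.6259,.692,-.3596],[.6001,.7219,.3446],[.4981,-.0001,-.8671]])
Rp=Ro.from_matrix(Rp).as_matrix();pp=np.array([.4539,.1552,.0498])
RB,tB=rel(Rp,pp,(.459,.151,0))
def final(s,ly,h):
    Bf=np.c_[y,np.cross(-u,y),-u];R=Bf@RB.T;return deck(s,ly,h)-R@tB,R
E
python3 - <<'E'
from small import *
from scipy.spatial.transform import Slerp
np.set_printoptions(precision=3,suppress=True)
p,R=final(-.187,-.0662,.025);pf=p+n*.06
print(p,R,tB)
from h import obs
o=obs();R0=np.array(o['ee_rot']);p0=np.array(o['position'])
rv=np.degrees(Ro.from_matrix(R@R0.T).as_rotvec());print('rv',rv,np.linalg.norm(rv),'dp',pf-p0)
S=Slerp([0,1],Ro.from_matrix([R0,R]));q=np.array(o['joints'])
for k in np.linspace(0,1,9):
    pt=p0+(pf-p0)*k;pt[2]+=.12*np.sin(np.pi*min(1,k*1.0))
    Rk=S(k).as_matrix();q,e=ik(pt,Rk,[q]);
    base=pt+Rk@tB
    print(round(k,2),pt,q,round(e,4),'base',base,'lean',Rk@RB[:,2])
E
```

```text
[ 0.545 -0.225  0.19 ] [[-0.903 -0.071  0.424]
 [-0.065  0.997  0.03 ]
 [-0.425 -0.    -0.905]] [-0.031  0.001  0.04 ]
t 14.1667 q [-0.0293  0.4755 -0.0497  1.5344 -0.3581  1.5048  0.8206]
p [0.4521 0.1556 0.1541] F [ 0.2477 -0.3232 -1.6394] T [-0.4855 -0.6219  0.0145] gap 0.5769505662829844
[[-0.6243  0.6915 -0.3634]
 [ 0.6     0.7224  0.3437]
 [ 0.5002 -0.0034 -0.8659]]
rv [-19.0502 -53.3754  44.1063] 71.81372983942428 dp [ 0.1273 -0.3779  0.0854]
0.0 [0.4521 0.1556 0.1541] [-0.0293  0.4755 -0.0497  1.5345 -0.3581  1.5048  0.8206] 0.0 base [0.457  0.1514 0.1043] lean [0.0041 0.0007 1.    ]
0.12 [0.468  0.1084 0.2107] [ 0.0162  0.3919 -0.0655  1.4648 -0.2679  1.5765  0.9044] 0.0 base [0.4791 0.1028 0.162 ] lean [-0.114   0.0369  0.9928]
0.25 [0.4839 0.0611 0.2603] [ 0.0926  0.3281 -0.115   1.397  -0.1815  1.6224  1.009 ] 0.0 base [0.5012 0.055  0.2135] lean [-0.2333  0.0611  0.9705]
0.38 [0.4998 0.0139 0.297 ] [ 0.1737  0.2774 -0.1572  1.3534 -0.1128  1.6264  1.1438] 0.0 base [0.523  0.0078 0.2528] lean [-0.3508  0.0725  0.9336]
0.5 [ 0.5158 -0.0333  0.3168] [ 0.2723  0.2335 -0.2039  1.3523 -0.063   1.5745  1.3002] 0.0 base [ 0.5444 -0.0387  0.2759] lean [-0.4637  0.0711  0.8831]
0.62 [ 0.5317 -0.0806  0.3183] [ 0.2518  0.1854 -0.0819  1.4058 -0.0753  1.4639  1.5059] 0.0 base [ 0.5653 -0.0846  0.2812] lean [-0.5693  0.0568  0.8202]
0.75 [ 0.5476 -0.1278  0.303 ] [ 0.3396  0.1531 -0.0816  1.4955 -0.0911  1.3017  1.708 ] 0.0 base [ 0.5856 -0.1298  0.2702] lean [-0.6649  0.0299  0.7464]
0.88 [ 0.5635 -0.175   0.2747] [ 0.4711  0.1433 -0.1169  1.6032 -0.1414  1.1065  1.939 ] 0.0 base [ 0.6051 -0.1744  0.2466] lean [-0.7481 -0.0089  0.6635]
1.0 [ 0.5794 -0.2223  0.2395] [ 0.7122  0.173  -0.2691  1.7006 -0.2167  0.9022  2.2008] 0.0 base [ 0.6238 -0.2186  0.2163] lean [-0.817  -0.0586  0.5736]
```

Emit:
apply_moves([
  {"wx": -1.47,"wy": -4.1,"wz": 3.39,"tx": 0.8,"ty": -1.5,"tz": 3.4,"claw": 1},
  {"wx": -1.47,"wy": -4.1,"wz": 3.39,"tx": 0.98,"ty": -2.4,"tz": 3,"claw": 1},
  {"wx": -1.47,"wy": -4.1,"wz": 3.39,"tx": 0.98,"ty": -2.6,"tz": 2.7,"claw": 1},
  {"wx": -1.47,"wy": -4.1,"wz": 3.39,"tx": 0.98,"ty": -2.8,"tz": 2.7,"claw": 1},
  {"wx": -1.47,"wy": -4.1,"wz": 3.39,"tx": 0.98,"ty": -3.1,"tz": 2.3,"claw": 1},
])

```text
clock: 14.58
position: [0.5007, 0.0322, 0.2969]
ee_rot: [[-0.901, 0.424, -0.095], [0.407, 0.9, 0.153], [0.151, 0.099, -0.984]]
wrist_force: [1.7, 0.7, -1.9]
finger_gap: 0.575
```

Emit:
apply_moves([
  {"wx": -1.47,"wy": -4.1,"wz": 3.39,"tx": 0.98,"ty": -3.3,"tz": 1.5,"claw": 1},
  {"wx": -1.47,"wy": -4.1,"wz": 3.39,"tx": 0.98,"ty": -3.3,"tz": 1,"claw": 1},
  {"wx": -1.47,"wy": -4.1,"wz": 3.39,"tx": 0.98,"ty": -3.3,"tz": 0.5,"claw": 1},
  {"wx": -1.47,"wy": -4.1,"wz": 3.39,"tx": 0.98,"ty": -3.3,"tz": 0,"claw": 1},
  {"wx": -1.47,"wy": -4.1,"wz": 3.39,"tx": 0.98,"ty": -3.3,"tz": -0.5,"claw": 1},
])

```text
clock: 15.0
position: [0.5502, -0.134, 0.3214]
ee_rot: [[-0.966, 0.109, 0.233], [0.122, 0.991, 0.045], [-0.226, 0.072, -0.971]]
wrist_force: [0.2, 0.1, -2.8]
finger_gap: 0.575
```

Emit:
apply_moves([
  {"wx": -1.47,"wy": -4.1,"wz": 3.39,"tx": 0.98,"ty": -3,"tz": -1,"claw": 1},
  {"wx": -1.47,"wy": -4.1,"wz": 3.39,"tx": 0.98,"ty": -3,"tz": -1.5,"claw": 1},
  {"wx": -1.47,"wy": -4.1,"wz": 3.39,"tx": 0.5,"ty": -2,"tz": -1.5,"claw": 1},
  {"wx": 0,"wy": 0,"wz": 0,"tx": 0,"ty": 0,"tz": 0,"claw": 1},
])

```text
clock: 15.33
position: [0.5651, -0.2192, 0.2705]
ee_rot: [[-0.91, -0.063, 0.411], [-0.056, 0.998, 0.029], [-0.412, 0.004, -0.911]]
wrist_force: [-2.1, 0.2, -4.4]
finger_gap: 0.578
```

Run:
```python
from small import *
p,R=final(-.187,-.0662,.025);plan(p+n*.03,R)
from h import *
grab("wrist","w19")
```

```text
t 15.3333 q [ 0.4122  0.1206  0.0778  1.6737 -0.274   0.9989  2.2289]
p [ 0.5651 -0.2192  0.2705] F [-2.0664  0.1917 -4.3733] T [-0.0756  0.9449  0.0543] gap 0.5781806868442271
[[-0.9096 -0.0628  0.4107]
 [-0.0556  0.998   0.0294]
 [-0.4117  0.0039 -0.9113]]
target [ 0.5623 -0.2235  0.2149] dp cm [-0.2866 -0.4277 -5.5575] |dp|/4.1 1.3612975725619951 rotvec [-0.1703 -0.8234  0.4932] n 0.13729197219461273
```

View pics/w19.png

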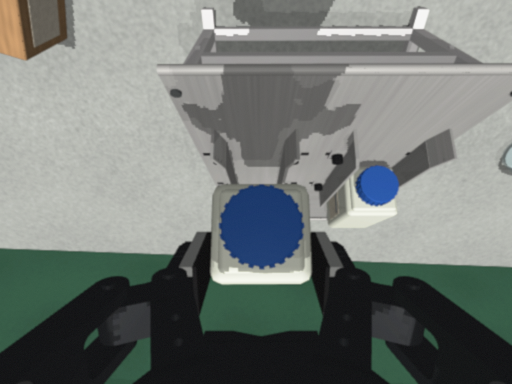

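Emit:
apply_moves([
  {"wx": -0.1,"wy": -0.4,"wz": 0.25,"tx": -0.2,"ty": -0.4,"tz": -2,"claw": 1},
  {"wx": -0.1,"wy": -0.4,"wz": 0.25,"tx": -0.1,"ty": 0,"tz": -2,"claw": 1},
  {"wx": 0,"wy": 0,"wz": 0,"tx": 0,"ty": 0,"tz": -1.3,"claw": 1},
  {"wx": 0,"wy": 0,"wz": 0,"tx": 0,"ty": 0,"tz": 0,"claw": 1},
])

```text
clock: 15.72
position: [0.5685, -0.2143, 0.2223]
ee_rot: [[-0.9, -0.083, 0.429], [-0.074, 0.997, 0.037], [-0.43, 0.002, -0.903]]
wrist_force: [-0.5, 0.7, -2.9]
finger_gap: 0.574
```

Run:
```python
from small import *
p,R=final(-.187,-.0662,.025);plan(p+n*.007,R)
from h import *
grab("scene","sc20")
f=grab("wrist","w20")
a=cv2.imread("pics/sc20.png")[80:220,150:330];cv2.imwrite("pics/c20.png",cv2.resize(a,None,fx=4,fy=4,interpolation=cv2.INTER_CUBIC))
```

```text
t 15.7167 q [ 0.4239  0.1436  0.0654  1.7755 -0.3235  0.8681  2.3065]
p [ 0.5685 -0.2143  0.2223] F [-0.5184  0.7193 -2.8581] T [-0.0288  0.7731  0.0109] gap 0.5741342346962379
[[-0.8997 -0.0832  0.4286]
 [-0.0744  0.9965  0.0374]
 [-0.4302  0.0017 -0.9027]]
target [ 0.5491 -0.2245  0.196 ] dp cm [-1.9389 -1.0169 -2.6307] |dp|/4.1 0.8347764282616175 rotvec [-0.1301  0.347  -0.6775] n 0.10876739037101793
```

View pics/w20.png

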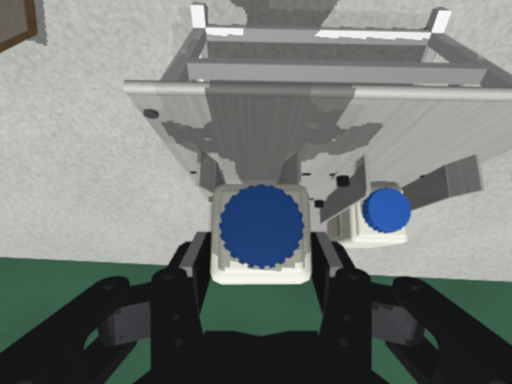

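View pics/c20.png

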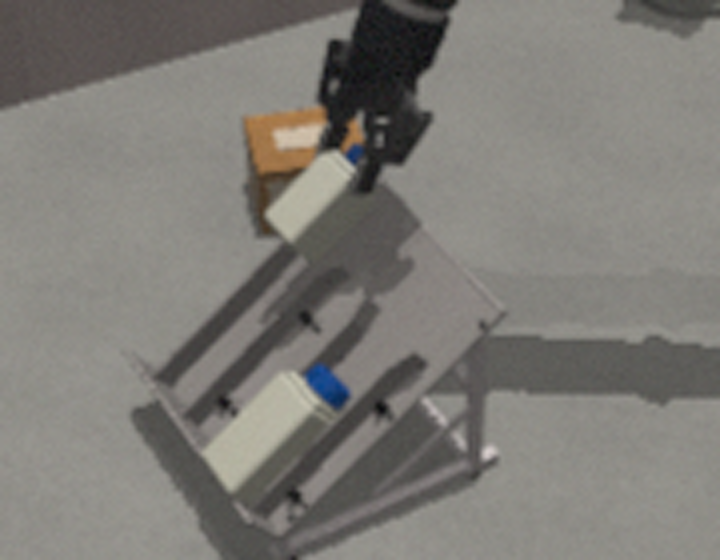

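Emit:
apply_moves([
  {"wx": 0,"wy": 0.2,"wz": -0.4,"tx": -1,"ty": -1,"tz": -0.3,"claw": 1},
  {"wx": 0,"wy": 0.1,"wz": -0.2,"tx": -0.6,"ty": 0,"tz": -0.8,"claw": 1},
  {"wx": 0,"wy": 0,"wz": 0,"tx": -0.3,"ty": 0,"tz": -0.8,"claw": 1},
  {"wx": 0,"wy": 0,"wz": 0,"tx": 0,"ty": 0,"tz": -0.5,"claw": 1},
  {"wx": 0,"wy": 0,"wz": 0,"tx": 0,"ty": 0,"tz": 0,"claw": 1},
])

```text
clock: 16.23
position: [0.5505, -0.2267, 0.201]
ee_rot: [[-0.9, -0.07, 0.429], [-0.064, 0.998, 0.029], [-0.43, -0.001, -0.903]]
wrist_force: [-0.2, 0.6, -2.5]
finger_gap: 0.573
```

Run:
```python
from small import *
p,R=final(-.187,-.0662,.025);plan(p+n*.003,R)
from h import *
f=grab("wrist","w21")
```

```text
t 16.2333 q [ 0.451   0.1382  0.0756  1.8367 -0.3485  0.8208  2.3594]
p [ 0.5505 -0.2267  0.201 ] F [-0.2349  0.6355 -2.5288] T [-0.0091  0.6848  0.048 ] gap 0.5727536614576029
[[-0.9005 -0.07    0.4292]
 [-0.0638  0.9975  0.029 ]
 [-0.4302 -0.0013 -0.9027]]
target [ 0.5468 -0.2246  0.1928] dp cm [-0.3704  0.2058 -0.8256] |dp|/4.1 0.2263495151242624 rotvec [0.0431 0.3585 0.0787] n 0.05205674505082073
```

View pics/w21.png

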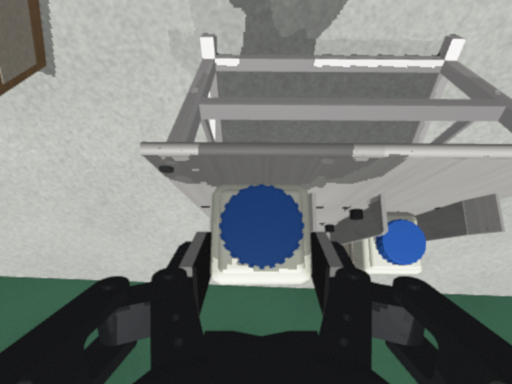

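Run:
```python
from small import *
from h import *
f=grab("wrist");c=onplane(f,(142,147),.2);print(c)
o=env.get_obs();print((np.array(o['position'])-c)@y,(np.array(o['position'])-top)@y)
```

```text
[ 0.5013135  -0.28790029  0.2       ]
0.05715750211183162 -0.0694013091164788
```

Emit:
apply_moves([
  {"wx": 0,"wy": 0.3,"wz": 0,"tx": -0.2,"ty": 0.25,"tz": -0.4,"claw": 1},
  {"wx": 0,"wy": 0,"wz": 0,"tx": -0.15,"ty": 0,"tz": -0.3,"claw": 1},
  {"wx": 0,"wy": 0,"wz": 0,"tx": 0,"ty": 0,"tz": 0,"claw": 1},
])

```text
clock: 16.58
position: [0.548, -0.2241, 0.1952]
ee_rot: [[-0.902, -0.071, 0.426], [-0.065, 0.997, 0.028], [-0.427, -0.002, -0.904]]
wrist_force: [-0.2, 0.5, -1.0]
finger_gap: 0.572
```

Run:
```python
from small import *
p,R=final(-.187,-.0662,.025);plan(p+n*.003,R)
```

```text
t 16.5833 q [ 0.4484  0.1376  0.0739  1.8509 -0.3469  0.8089  2.3595]
p [ 0.548  -0.2241  0.1952] F [-0.2045  0.5172 -1.0258] T [-0.0471  0.7321 -0.0102] gap 0.5723917685397455
[[-0.9019 -0.0713  0.4259]
 [-0.0654  0.9975  0.0284]
 [-0.4269 -0.0023 -0.9043]]
target [ 0.5468 -0.2246  0.1928] dp cm [-0.1148 -0.047  -0.2439] |dp|/4.1 0.06675229736394898 rotvec [0.1155 0.1536 0.0084] n 0.027093536433627143
```

Emit:
apply_moves([
  {"wx": 0,"wy": 0.1,"wz": 0,"tx": -0.12,"ty": -0.03,"tz": -0.2,"claw": 1},
  {"wx": 0,"wy": 0,"wz": 0,"tx": 0,"ty": 0,"tz": 0,"claw": 1},
])

```text
clock: 16.75
position: [0.547, -0.2252, 0.1937]
ee_rot: [[-0.902, -0.07, 0.425], [-0.065, 0.998, 0.027], [-0.426, -0.003, -0.905]]
wrist_force: [-0.1, 0.2, -1.6]
finger_gap: 0.57
```

Run:
```python
from small import *
p,R=final(-.187,-.0662,.025);plan(p,R)
```

```text
t 16.75 q [ 0.4497  0.1384  0.0747  1.8535 -0.3473  0.8064  2.3618]
p [ 0.547  -0.2252  0.1937] F [-0.0946  0.154  -1.5726] T [-0.0765  0.7357 -0.003 ] gap 0.5696114506628195
[[-0.9024 -0.0704  0.4252]
 [-0.0649  0.9975  0.0274]
 [-0.426  -0.0028 -0.9047]]
target [ 0.5451 -0.2247  0.1903] dp cm [-0.1927  0.0436 -0.3391] |dp|/4.1 0.0957231043326733 rotvec [0.1522 0.1023 0.0592] n 0.027145948470098206
```

Emit:
apply_moves([
  {"wx": 0,"wy": 0,"wz": 0,"tx": -0.1,"ty": 0.04,"tz": -0.17,"claw": 1},
  {"wx": 0,"wy": 0,"wz": 0,"tx": 0,"ty": 0,"tz": 0,"claw": 1},
])

```text
clock: 16.92
position: [0.546, -0.2247, 0.1921]
ee_rot: [[-0.902, -0.07, 0.425], [-0.065, 0.998, 0.028], [-0.426, -0.003, -0.905]]
wrist_force: [-1.2, 0.1, -2.6]
finger_gap: 0.576
```

Run:
```python
from small import *
p,R=final(-.187,-.0662,.025);plan(p,R)
from h import *
grab("side","s22");grab("scene","sc22")
a=cv2.imread("pics/s22.png")[130:230,220:340];cv2.imwrite("pics/c22s.png",cv2.resize(a,None,fx=6,fy=6,interpolation=cv2.INTER_CUBIC))
a=cv2.imread("pics/sc22.png")[80:220,150:330];cv2.imwrite("pics/c22.png",cv2.resize(a,None,fx=4,fy=4,interpolation=cv2.INTER_CUBIC))
```

```text
t 16.9167 q [ 0.4503  0.1377  0.0743  1.8588 -0.349   0.8023  2.3642]
p [ 0.546  -0.2247  0.1921] F [-1.1654  0.1273 -2.5698] T [-0.061   0.6726  0.0599] gap 0.5761837093219363
[[-0.9023 -0.0704  0.4253]
 [-0.0648  0.9975  0.0276]
 [-0.4261 -0.0027 -0.9047]]
target [ 0.5451 -0.2247  0.1903] dp cm [-0.0916 -0.007  -0.1756] |dp|/4.1 0.048332390078025346 rotvec [0.1415 0.1085 0.0597] n 0.026487256742773732
```

View pics/c22s.png

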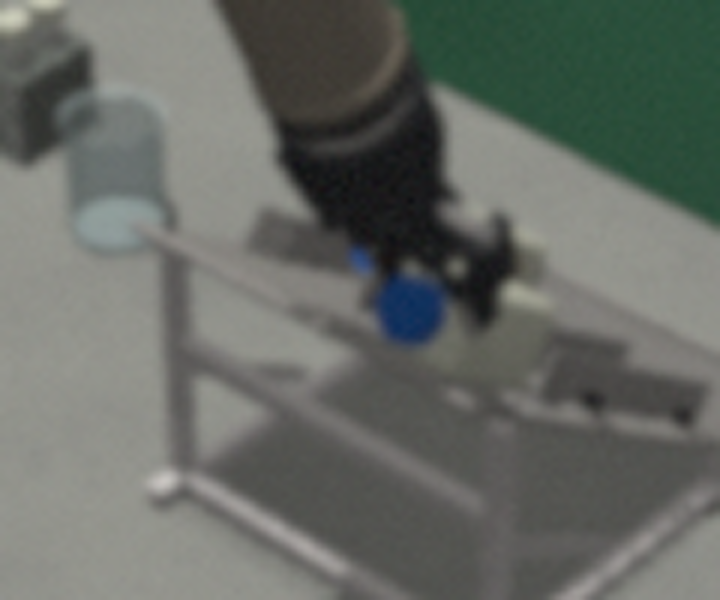

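View pics/c22.png

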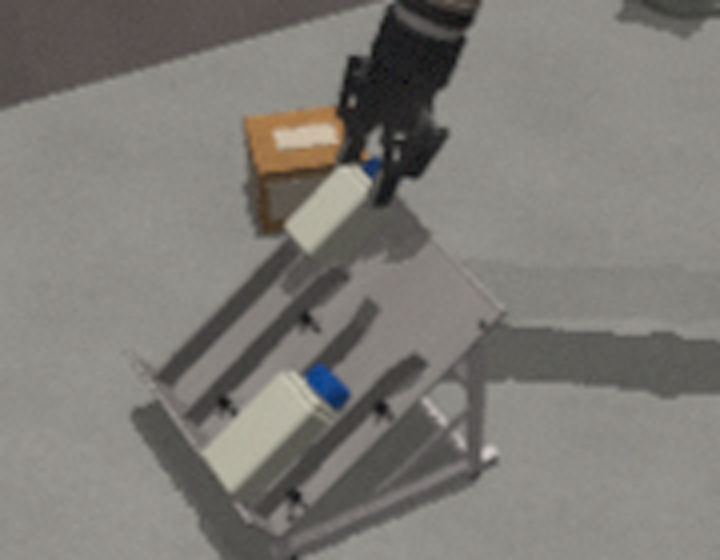

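Emit:
apply_moves([
  {"wx": 0,"wy": 0,"wz": 0,"tx": -0.1,"ty": 0,"tz": -0.17,"claw": 1},
  {"wx": 0,"wy": 0,"wz": 0,"tx": 0,"ty": 0,"tz": 0,"claw": 1},
])

```text
clock: 17.18
position: [0.5457, -0.225, 0.1911]
ee_rot: [[-0.902, -0.07, 0.427], [-0.065, 0.998, 0.027], [-0.428, -0.003, -0.904]]
wrist_force: [1.2, 0.6, -1.3]
finger_gap: 0.579
```

Run:
```python
from small import *
p,R=final(-.187,-.0662,.025);plan(p,R)
```

```text
t 17.1833 q [ 0.4514  0.1373  0.0742  1.8625 -0.3513  0.7976  2.3677]
p [ 0.5457 -0.225   0.1911] F [ 1.1968  0.6407 -1.3406] T [-0.0337  0.4684 -0.034 ] gap 0.5790105062074727
[[-0.9016 -0.07    0.4269]
 [-0.0648  0.9975  0.0268]
 [-0.4277 -0.0034 -0.9039]]
target [ 0.5451 -0.2247  0.1903] dp cm [-0.063   0.0248 -0.0777] |dp|/4.1 0.025145929981549443 rotvec [0.1796 0.2094 0.0802] n 0.04046064562890728
```

Torque is falling, so contact is beginning. One more small step.

Emit:
apply_moves([
  {"wx": 0,"wy": 0,"wz": 0,"tx": -0.08,"ty": 0,"tz": -0.12,"claw": 1},
  {"wx": 0,"wy": 0,"wz": 0,"tx": 0,"ty": 0,"tz": 0,"claw": 1},
])

```text
clock: 17.35
position: [0.5459, -0.2251, 0.191]
ee_rot: [[-0.901, -0.07, 0.429], [-0.065, 0.998, 0.026], [-0.43, -0.004, -0.903]]
wrist_force: [1.4, 1.2, 1.8]
finger_gap: 0.573
```

Run:
```python
from small import *
p,R=final(-.187,-.0662,.025);plan(p,R)
```

```text
t 17.35 q [ 0.4521  0.1365  0.0739  1.8646 -0.3534  0.7945  2.3701]
p [ 0.5459 -0.2251  0.191 ] F [1.3836 1.1546 1.7661] T [ 0.0798  0.0872 -0.0164] gap 0.5731263256586304
[[-0.9007 -0.0699  0.4289]
 [-0.0649  0.9975  0.0264]
 [-0.4296 -0.004  -0.903 ]]
target [ 0.5451 -0.2247  0.1903] dp cm [-0.0764  0.0315 -0.0685] |dp|/4.1 0.02617161707068674 rotvec [0.2052 0.3357 0.0854] n 0.056707446324888354
```

Emit:
apply_moves([
  {"wx": 0,"wy": 0,"wz": 0,"tx": 0,"ty": 0,"tz": 0,"claw": 0.5},
  {"wx": 0,"wy": 0,"wz": 0,"tx": 0,"ty": 0,"tz": 0,"claw": 0},
  {"wx": 0,"wy": 0,"wz": 0,"tx": 0,"ty": 0,"tz": 0,"claw": 0},
  {"wx": 0,"wy": 0,"wz": 0,"tx": 0,"ty": 0,"tz": 0,"claw": 0},
  {"wx": 0,"wy": 0,"wz": 0,"tx": 0,"ty": 0,"tz": 0,"claw": 0},
])

```text
clock: 17.77
position: [0.544, -0.2248, 0.1889]
ee_rot: [[-0.903, -0.07, 0.425], [-0.065, 0.998, 0.028], [-0.426, -0.003, -0.905]]
wrist_force: [0.1, -0.0, 0.7]
finger_gap: 1.0
```

Emit:
apply_moves([
  {"wx": 0,"wy": 0,"wz": 0,"tx": -1,"ty": 0,"tz": 2,"claw": 0},
  {"wx": 0,"wy": 0,"wz": 0,"tx": -1.5,"ty": 0,"tz": 3,"claw": 0},
  {"wx": 0,"wy": 0,"wz": 0,"tx": -1.5,"ty": 0,"tz": 3,"claw": 0},
  {"wx": 0,"wy": 0,"wz": 0,"tx": -1,"ty": 0,"tz": 2,"claw": 0},
  {"wx": 0,"wy": 0,"wz": 0,"tx": 0,"ty": 0,"tz": 0,"claw": 0},
])

```text
clock: 18.18
position: [0.4953, -0.2275, 0.2958]
ee_rot: [[-0.898, -0.067, 0.434], [-0.065, 0.998, 0.021], [-0.434, -0.009, -0.901]]
wrist_force: [0.6, -0.3, 0.7]
finger_gap: 1.001
```

Run:
```python
from h import *
obs()
grab("scene","sc23");grab("wrist","w23");grab("side","s23")
a=cv2.imread("pics/sc23.png")[80:290,150:400];cv2.imwrite("pics/c23.png",cv2.resize(a,None,fx=2.8,fy=2.8,interpolation=cv2.INTER_CUBIC))
```

```text
t 18.1833 q [ 0.4775 -0.0238  0.1046  1.7737 -0.2989  1.0403  2.3291]
p [ 0.4953 -0.2275  0.2958] F [ 0.581  -0.3096  0.73  ] T [-0.0238  0.3891 -0.0495] gap 1.0008076474931316
[[-0.8984 -0.0675  0.434 ]
 [-0.0648  0.9977  0.0211]
 [-0.4344 -0.0091 -0.9007]]
```

View pics/c23.png

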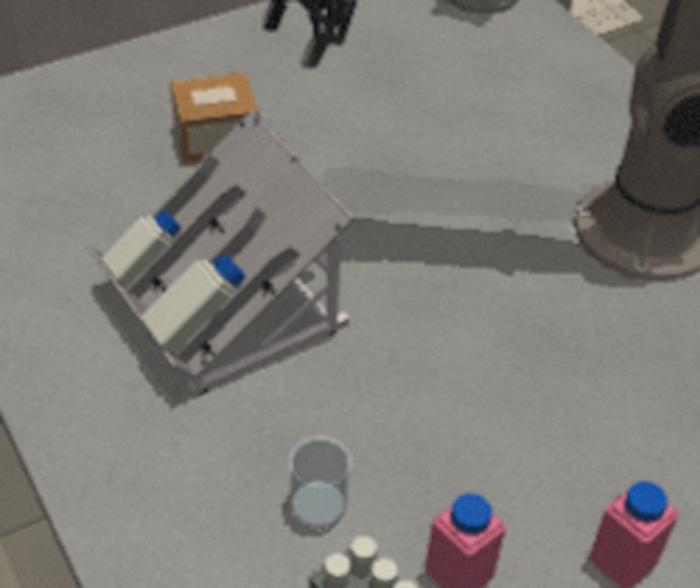

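View pics/w23.png

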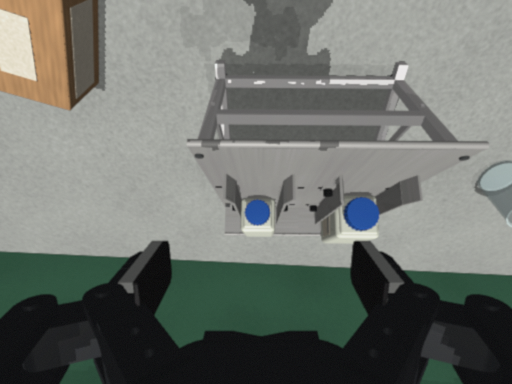

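View pics/s23.png

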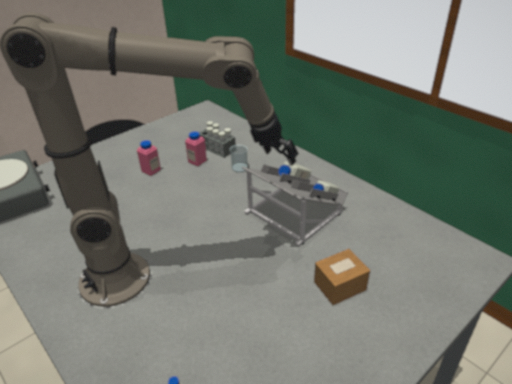

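Emit:
apply_moves([
  {"wx": 0,"wy": 0,"wz": 0,"tx": -0.5,"ty": 0,"tz": 1,"claw": 0},
  {"wx": 0,"wy": 0,"wz": 0,"tx": 0,"ty": 0,"tz": 0,"claw": 0},
  {"wx": 0,"wy": 0,"wz": 0,"tx": 0,"ty": 0,"tz": 0,"claw": 0},
  {"wx": 0,"wy": 0,"wz": 0,"tx": 0,"ty": 0,"tz": 0,"claw": 0},
  {"wx": 0,"wy": 0,"wz": 0,"tx": 0,"ty": 0,"tz": 0,"claw": 0},
])

```text
clock: 18.75
position: [0.4893, -0.2243, 0.298]
ee_rot: [[-0.903, -0.071, 0.424], [-0.065, 0.997, 0.029], [-0.425, -0.002, -0.905]]
wrist_force: [0.2, -0.6, 0.2]
finger_gap: 1.001
```

Run:
```python
from go import *
from h import *
obs()
for nm in("wrist","scene"):
    f=grab(nm);hsv=cv2.cvtColor(f["pixels"],cv2.COLOR_RGB2HSV)
    m=cv2.inRange(hsv,(105,150,60),(130,255,255))
    k,_,st,c=cv2.connectedComponentsWithStats(m)
    for i in range(1,k):
        if st[i,4]>15:
            r=[]
            for hz in(.03,.025):
                q=onplane(f,c[i],n@top+hz,n)-top;r.append((round(q@u-.28,4),round(q@y,4)))
            print(nm,c[i],st[i,4],r)
    for s_,l,h in((-.134,.064,.03),(-.108,-.066,.025)): print('exp cap top',proj(f,deck(s_,l,h)),'mid cap',proj(f,deck(s_+.012,l,h)))
```

```text
t 18.75 q [ 0.4789 -0.0291  0.1048  1.7691 -0.2958  1.0635  2.3266]
p [ 0.4893 -0.2243  0.298 ] F [ 0.168  -0.6472  0.2225] T [-0.0197  0.4265  0.014 ] gap 1.0014179059573218
[[-0.9029 -0.0709  0.4239]
 [-0.0649  0.9975  0.0286]
 [-0.4248 -0.0016 -0.9053]]
wrist [356.4988 214.6238] 808 [(np.float64(-0.1166), np.float64(0.068)), (np.float64(-0.0868), np.float64(0.0775))]
wrist [254.4042 213.388 ] 433 [(np.float64(-0.1259), np.float64(-0.0707)), (np.float64(-0.0968), np.float64(-0.0713))]
exp cap top [357.5032 212.4114] mid cap [354.7397 213.9537]
exp cap top [258.0443 212.0191] mid cap [258.1175 213.4777]
scene [209.2105 159.0526] 38 [(np.float64(-0.0993), np.float64(-0.0691)), (np.float64(-0.0983), np.float64(-0.0737))]
scene [231.4262 175.9508] 61 [(np.float64(-0.1232), np.float64(0.0629)), (np.float64(-0.1223), np.float64(0.0589))]
scene [380.3605 258.3265] 147 [(np.float64(-0.2955), np.float64(0.6378)), (np.float64(-0.2953), np.float64(0.6362))]
scene [317.8958 262.8194] 144 [(np.float64(-0.1563), np.float64(0.522)), (np.float64(-0.1556), np.float64(0.52))]
exp cap top [233.6997 173.9519] mid cap [231.3513 176.3633]
exp cap top [211.9738 158.3931] mid cap [209.7631 160.6963]
```

Run:
```python
from plant import env
print(env.sign_off())
```

```text
the job is handed in; nothing more can be done
None
```

Both bottles are in the rack: the big one in the left lane and the small one in the right. I chose the lanes from the pictures, where the left guides were clearly the wider pair. I laid each bottle on the open upper deck until the force reading showed light contact. Then I let go, and each slid down by itself. I handed the job in at about 19 s on the robot's clock.

**Last checks:**
- **Home position:** In both pictures the big bottle's cap is within about 2 px of where it should be at the stop. The small bottle's cap is within about 2 px in the scene picture.
- **One disagreement:** In the wrist picture the small cap is about 4 px off sideways. I put that down to calibration and how well I know the rack's pose.
- **Other objects:** The pink bottles' caps are within a tenth of a pixel of where they started. The beaker, tube rack and carton look unmoved by eye; I did not measure them.
- **Arm:** The gripper is open and above the rack, and the wrist force is near zero.

Earlier, a test tilt above the rack stopped at a joint limit, so I used a more upright wrist for both bottles. The big bottle touched the deck about 3 mm higher than I had worked out.

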